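# Gauge and sort the drilled manifold blocks

## Robot

A 6-joint arm with a two-finger parallel gripper is mounted at the origin on the work surface. World frame = base frame: x ahead of the robot, y to its left, z up, the work surface at z = 0. Lengths are in m, angles in rad, forces in N, time in s.
With the tool pointing down it reaches from about 0.35 to 0.85 m from the base axis. Payload 8.1 kg.
Tool frame: the origin (TCP) lies at the very end of the fingers, on their centre line; the grasp point (between the pads) lies 19 mm behind it; z points along the fingers, y is the line along which they close (so a half turn about z gives the same grasp; the last joint's range is limited). The gripper opens to 93 mm and grips with 3 to 60 N. Pads are 15 mm wide; open, the fingers measure 128 mm over their backs; the gripper's body (75 mm by 188 mm) begins 65 mm behind the grasp point.
Start: joints at [-1.283, 0.13, 1.488, -0, 1.523, -0.085], TCP at [0.219, -0.559, 0.219] pointing down, gripper open.
Joint ranges: [-2.96, 2.96], [-0.89, 2.26], [0.02, 2.5], [-1.34, 4.48], [0, 2.73], [-2.66, 2.66]. Speed limits (rad/s): [2.39, 2.39, 2.79, 3.14, 3.14, 3.14].

## Interface

Orientations are given as a rotation vector (axis times angle).
In Python, from plant import robot gives the robot as it stands. The module is installed in compiled form; this text tells all that it offers.
- The arm moves only by the tool play_rows, never from a script. Its argument "increments" is text: rows parted by semicolons, each of 5 numbers parted by spaces: the shift along the tool's x, y, z in mm, then the turn about the tool's z in degrees, then the closure, from -1 (fully open) to 1 (shut). In form: dx dy dz yaw claw; .... A call has 1 to 20 rows; each row is the pose to reach, as a shift and turn from the pose commanded when the call began, along the tool's axes at that moment; what a row does not reach only later rows make up. A row lasts 1/10 s, in which the tool goes at most 50 mm and 8.59 degrees, less where a joint would pass 70% of its speed; a pose out of reach is approached as far as the arm can. A call with a gripper value outside its range is refused whole. The fingers move at their own pace and stop on an object; "force" is the grip in N (left out, the last holds). Time passes only in rows, so rows that repeat a pose let the fingers close. It gives the time, the measured TCP pose, the force, the opening and the grip force at its end, in the units of the state.
- robot.read_state(): the state, without advancing time (a new reading comes with each control period).
- robot.read_camera(name): name is "scene" or "side" or "wrist"; returns the picture (384x512x3 uint8, blue, green, red); there is no depth.
- robot.calibration(name): a dict with "vertical_fov" (degrees; the focal length in pixels is half the picture's height over the tangent of half this angle, whatever the lens; pixels are square), "cx", "cy" (the principal point, pixels), "D" ([k1, k2, p1, p2, k3] as OpenCV has them; the pictures are not rectified), "rvec" (rotation vector, rad) and "tvec" (3), from world to camera coordinates, as OpenCV has them. Camera axes: x right, y down, z forward; pixel columns grow to the right and rows downward; lengths in m; the calibration is good to about 2 mm. A picture is of the moment at which its call begins: read the wrist's pose just before it. calibration takes no time and is no camera call; for the wrist camera it gives the pose at the moment of the call.
- robot.close_job(): hands the job in; it is judged then, once.
Trained networks look in the newest picture that a camera, given by its name, has taken for a name from the list of things; names that differ only in an ending like _2 or _b are one class to them, and where a whole thing is asked for, a point or a joint stands for the part that bears it (a point fixed in the world has none). Each returns a list of dicts, best first, with "conf" (0 to 1); they miss things now and then, are a little off and sometimes report something else, mostly with a low value. They report only what shows in the picture. A call takes as long as a camera call. They do not tell look-alikes from the thing itself.
- robot.recognise(camera, query): "centre" ([x, y, z] in m, in world coordinates, good to about 4 mm: the middle of the surface that is visible of it).
- robot.regions_of(camera, query): "pixels" (384x512 bool, what is visible of it).
- robot.landmark_of(camera, query): "centre" ([x, y, z] in m, in world coordinates, good to about 4 mm: a listed point, or the origin of a listed thing).
The state is a dict: "t": time; "q": joint angles; "dq": joint speeds; "joint_torque": joint torques, N m; "tool_pos": TCP position; "orientation": TCP orientation; "force": force on the tool from outside, world axes, zero at the start; "wrist_torque": the same for the moment, N m; "opening": finger opening in m; "gripper_force": force on a finger pad.
Only numpy, scipy, OpenCV 4.12 (cv2) and the standard library are available. Lean on these libraries where they do the work, as an engineer would, in place of code of your own. Each camera call takes 0.05 s, during which the arm holds its last target. There are 200 camera calls.

## Task

Take the T-handle pin gauge from its rest and try its pin in the bore of every block on the mat, working from the robot's left to its right and pushing each time until it reaches the bottom or is stopped, then put the gauge away by pushing it down past the sprung jaw until it sits home in the storage clip, pin down and with the jaw closed over it. Put the blocks that let the pin right through in the blue tray and the ones that stop it in the red tray, each standing flat on the tray's floor, hole up; leave the other things on the bench alone.

Things in the scene. Friction and masses are not known exactly. Their poses are not given: they have to be found in the camera images.
- mat: black rubber gauging mat, 170 x 500 x 4 mm, fixed on the bench; origin at the centre of its underside, y along the row of blocks, +y towards the robot's left
- gauge: T-handle pin gauge, 0.22 kg. Origin at the centre of its level cross bar, which runs along y, 160 mm long: blue grip block in the middle, 18 x 40 x 20 mm (x, y, z), then round steel ends 14 mm in diameter. The pin points along -z: 16 mm diameter, its end 70 mm below the origin, last 6 mm tapered to 10 mm. Starts in the rest, pin hanging down, origin 90 mm above the bench
- gauge_tip (a point): centre of the end of the gauge's pin, 70 mm along -z from the gauge's origin
- rest: grey open stand with a black V at each end (at y = +-58 mm, 10 mm wide) in which the round bar ends lie at the start; base 90 x 165 mm (x, y); fixed; origin at the centre of its underside, y along the bar; the bar lies 90 mm above it and simply lifts out
- clip: storage clip: dark base 90 x 165 mm (x, y), fixed, origin at the centre of its underside; two yellow forks (10 mm wide) at y = +-54 mm, a red sprung jaw with a white roller beside each at y = +-68 mm. Gauge home: bar along the clip's y, its origin at x = 0, y = 0, z = 90 mm, pin down, rollers closed over the bar ends. Slot open at the top; the -x prong flares, its top 117 mm up
- jaw (a joint): angle of the clip's sprung jaw, one hinge along the clip's y for both rollers: 0 closed, to 0.6 as they swing to the clip's +x. Rollers: free-turning, 10 mm round, centres at x = +7.5 mm, 100 mm up, leaving an 11 mm gap for the 14 mm bar. Push the bar straight down with 8 to 20 N: the jaw yields about 0.1 and its spring snaps it back over the bar
- tray_ok: blue tray for good blocks, open, outside 215 x 205 x 24 mm (x, y, z), walls and floor 4 mm; fixed; origin at the centre of its underside
- tray_bad: red tray for rejects, same size and frame as the blue one; fixed
- spray_can: loose spray can, 60 mm diameter, 140 mm tall; bystander; origin at its underside
- spanner: loose steel spanner, 180 mm long; bystander; origin at its underside
- coupling: loose brass coupling, ring of 46 mm diameter, 36 mm tall; bystander; origin at its underside
- elbow: loose brass pipe elbow, about 60 x 65 x 38 mm; bystander; origin at its underside
- union_nut: loose dark steel union nut, 60 mm across, 22 mm tall; bystander; origin at its underside
- block_1p: drilled aluminium block, may be absent; starts at the leftmost (+y) place of the row. 64 x 46 x 40 mm (x, y, z), brass boss standing 8 mm out of its +x end, 0.33 kg; origin at the centre of its underside. Bore along z at the origin, 19 mm at the mouth; good: 19 mm right through; reject: narrows to 12 mm, 14 mm below the top, and stops the pin. Only the gauge tells which
- block_1q: drilled aluminium block, may be absent; starts at the leftmost (+y) place of the row. 64 x 46 x 40 mm (x, y, z), brass boss standing 8 mm out of its +x end, 0.33 kg; origin at the centre of its underside. Bore along z at the origin, 19 mm at the mouth; good: 19 mm right through; reject: narrows to 12 mm, 14 mm below the top, and stops the pin. Only the gauge tells which
- block_2p: drilled aluminium block, may be absent; starts at the second place from the left of the row. 64 x 46 x 40 mm (x, y, z), brass boss standing 8 mm out of its +x end, 0.33 kg; origin at the centre of its underside. Bore along z at the origin, 19 mm at the mouth; good: 19 mm right through; reject: narrows to 12 mm, 14 mm below the top, and stops the pin. Only the gauge tells which
- block_3p: drilled aluminium block, may be absent; starts at the third place from the left of the row. 64 x 46 x 40 mm (x, y, z), brass boss standing 8 mm out of its +x end, 0.33 kg; origin at the centre of its underside. Bore along z at the origin, 19 mm at the mouth; good: 19 mm right through; reject: narrows to 12 mm, 14 mm below the top, and stops the pin. Only the gauge tells which
- block_3q: drilled aluminium block, may be absent; starts at the third place from the left of the row. 64 x 46 x 40 mm (x, y, z), brass boss standing 8 mm out of its +x end, 0.33 kg; origin at the centre of its underside. Bore along z at the origin, 19 mm at the mouth; good: 19 mm right through; reject: narrows to 12 mm, 14 mm below the top, and stops the pin. Only the gauge tells which
- block_4p: drilled aluminium block, may be absent; starts at the rightmost (-y) place of the row. 64 x 46 x 40 mm (x, y, z), brass boss standing 8 mm out of its +x end, 0.33 kg; origin at the centre of its underside. Bore along z at the origin, 19 mm at the mouth; good: 19 mm right through; reject: narrows to 12 mm, 14 mm below the top, and stops the pin. Only the gauge tells which
Mind the look-alikes: they are no part of the job. Leave any black look-alike of the block_2p alone.

How it is judged:
By the outcome, as a careful person would: the job done as asked, in the order asked, and still so for the second after the job is handed in, with the robot touching nothing.
Of block_1p, block_1q only 1 to 1 are there at a start; the rules pass over those that are not, and their reading is None.
Of block_3p, block_3q only 1 to 1 are there at a start; the rules pass over those that are not, and their reading is None.
Of block_2p, block_4p only 1 to 2 are there at a start; the rules pass over those that are not, and their reading is None.
At some moment in a run one of block_1p, block_1q, block_2p, block_3p, block_3q, block_4p may be knocked a few centimetres aside while the robot is not near it.
It also fails if it takes over 192 s, if anything falls off the work surface, if the arm or the gripper's body presses on something with over 40 N, if the wrist force passes 120 N, or if a joint passes its speed limit or range.

## Working session

There is one attempt and no reset: what is moved stays moved. The work goes in short steps, Python scripts to look and compute and a tool call to move; the robot and the scene stay as the last step left them, time stands still between calls to the robot, and variables do not carry over. Pictures are saved under pics/ and viewed, at most 14 in all, crops included, and the job is handed in when it is done.

Besides the shell and the picture viewer there is one more tool, called after "Request:" by a JSON object that holds its "method" and its "body". play_rows: Moves the arm, as the interface text tells. Its arguments: {"type":"object","properties":{"increments":{"type":"string"},"force":{"type":"number"}},"required":["increments"]}

```bash
mkdir -p pics; cat > h.py <<'E'
from plant import robot
import numpy as np, cv2
def cam(n):
    c=robot.calibration(n); f=192/np.tan(np.radians(c['vertical_fov'])/2)
    K=np.array([[f,0,c['cx']],[0,f,c['cy']],[0,0,1]]); return K,np.array(c['D'],float),np.array(c['rvec'],float),np.array(c['tvec'],float)
def proj(n,P,c=None):
    K,D,r,t=c or cam(n); return cv2.projectPoints(np.array(P,float).reshape(-1,1,3),r,t,K,D)[0].reshape(-1,2)
def ray(n,uv,z,c=None):
    K,D,r,t=c or cam(n); p=cv2.undistortPoints(np.array(uv,float).reshape(-1,1,2),K,D).reshape(-1,2)
    R=cv2.Rodrigues(r)[0]; o=-R.T@t; d=np.c_[p,np.ones(len(p))]@R
    return o+d*((z-o[2])/d[:,2])[:,None]
def st():
    s=robot.read_state(); R=cv2.Rodrigues(np.array(s['orientation'],float))[0]; return s,R
E
python3 - <<'E'
from h import *
s,R=st(); print(s['t'],s['tool_pos'],R.round(3).tolist(),s['opening'])
for n in('scene','side'):
    cv2.imwrite(f'pics/{n}0.png',robot.read_camera(n))
    for q in ['mat','gauge','rest','clip','tray_ok','tray_bad','block_1p','block_2p','spray_can','spanner','coupling','elbow','union_nut']:
        for f in ('landmark_of',):
            print(n,q,[(np.round(d['centre'],3).tolist(),round(d['conf'],2)) for d in getattr(robot,f)(n,q)][:7])
print(robot.read_state()['t'])
E
```

```text
0.0 [ 0.21839604 -0.55824501  0.21759099] [[0.931, 0.364, -0.0], [0.364, -0.931, 0.002], [0.0, -0.002, -1.0]] 0.09329862543986353
scene mat [([0.436, 0.002, -0.0], 0.76), ([0.662, -0.129, 0.09], 0.59)]
scene gauge [([0.664, -0.13, 0.092], 0.79), ([0.802, -0.142, 0.001], 0.43)]
scene rest [([0.663, -0.134, -0.002], 0.8)]
scene clip [([0.658, 0.132, 0.001], 0.71), ([0.666, -0.131, 0.093], 0.32)]
scene tray_ok [([0.496, -0.375, 0.002], 0.65)]
scene tray_bad [([0.501, 0.37, 0.001], 0.74), ([0.463, -0.175, 0.006], 0.58)]
scene block_1p [([0.445, 0.181, 0.009], 0.62)]
scene block_2p [([0.274, -0.317, 0.0], 0.87), ([0.321, 0.316, 0.0], 0.76), ([0.416, 0.064, 0.005], 0.55)]
scene spray_can [([0.73, 0.322, 0.001], 0.73)]
scene spanner [([0.802, -0.144, 0.001], 0.97), ([0.498, 0.371, 0.002], 0.58)]
scene coupling [([0.574, 0.009, -0.002], 0.66)]
scene elbow [([0.781, 0.153, -0.001], 0.64)]
scene union_nut [([0.718, -0.31, -0.0], 0.64)]
side mat [([0.732, 0.319, -0.005], 0.74), ([0.432, -0.001, 0.002], 0.62)]
side gauge [([0.662, -0.132, 0.091], 0.52)]
side rest [([0.661, -0.134, 0.001], 0.58)]
side clip [([0.656, 0.134, 0.0], 0.88), ([0.455, -0.055, 0.004], 0.4)]
side tray_ok [([0.502, -0.376, 0.003], 0.58)]
side tray_bad [([0.502, 0.369, 0.001], 0.62), ([0.662, -0.135, -0.001], 0.45)]
side block_1p [([0.447, 0.182, 0.006], 0.91)]
side block_2p [([0.801, -0.144, 0.002], 0.63), ([0.322, 0.318, 0.002], 0.59), ([0.418, 0.063, 0.006], 0.58), ([0.27, -0.32, 0.002], 0.57)]
side spray_can [([0.731, 0.322, -0.006], 0.89)]
side spanner [([0.801, -0.144, 0.003], 0.59), ([0.417, 0.063, 0.007], 0.48)]
side coupling [([0.574, 0.003, 0.003], 0.53)]
side elbow [([0.781, 0.154, -0.003], 0.67), ([0.662, -0.129, 0.02], 0.45), ([0.462, -0.18, 0.004], 0.23)]
side union_nut [([0.714, -0.308, -0.001], 0.67), ([0.454, -0.06, 0.005], 0.45)]
1.4
```

View pics/scene0.png

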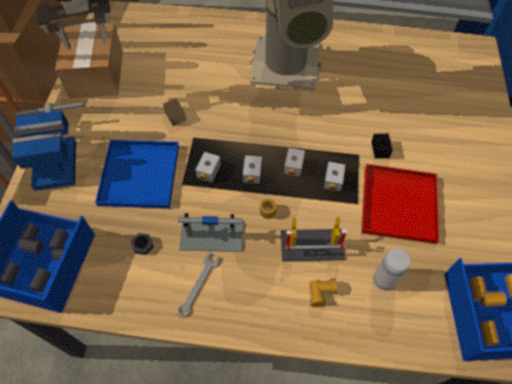

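View pics/side0.png

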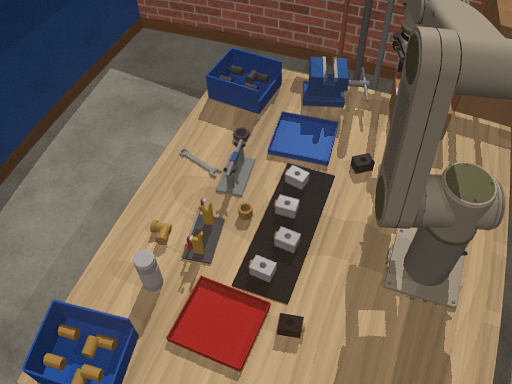

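```bash
python3 - <<'E'
from h import *
for n in('scene','side'):
    im=robot.read_camera(n)
    for q in ['block_1p','block_1q','block_2p','block_3p','block_3q','block_4p','gauge_tip']:
        print(n,q,[(np.round(d['centre'],3).tolist(),round(d['conf'],2)) for d in robot.landmark_of(n,q)][:5])
    K,D,r,t=cam(n); print(n,-cv2.Rodrigues(r)[0].T@t)
E
```

```text
scene block_1p [([0.447, 0.179, 0.008], 0.76)]
scene block_1q []
scene block_2p [([0.414, 0.065, 0.006], 0.94), ([0.322, 0.316, 0.0], 0.72), ([0.273, -0.317, 0.003], 0.61)]
scene block_3p [([0.718, -0.311, 0.003], 0.32)]
scene block_3q [([0.451, -0.055, 0.004], 0.8)]
scene block_4p [([0.463, -0.177, 0.004], 0.82)]
scene gauge_tip [([0.66, -0.133, 0.022], 0.91), ([0.454, -0.05, 0.003], 0.29)]
scene [1.18085007 0.049835   1.1482191 ]
side block_1p [([0.665, -0.135, 0.089], 0.69), ([0.501, 0.37, 0.002], 0.35), ([0.417, 0.061, 0.005], 0.18)]
side block_1q []
side block_2p [([0.415, 0.061, 0.006], 0.93), ([0.268, -0.32, 0.001], 0.88), ([0.322, 0.317, 0.0], 0.85)]
side block_3p [([0.665, -0.134, 0.09], 0.32)]
side block_3q [([0.454, -0.06, 0.005], 0.77), ([0.574, 0.002, -0.002], 0.71)]
side block_4p [([0.464, -0.179, 0.005], 0.62)]
side gauge_tip [([0.662, -0.128, 0.02], 0.74), ([0.78, 0.15, -0.005], 0.37)]
side [0.21311765 0.79813764 1.20107461]
```

The pictures show four white blocks on the mat: scene (335,176), (294,160), (252,168), (208,165). The black look-alikes are off the mat at (382,145) and (175,110). The gauge is in its rest at (211,220), and the clip is at (313,240) with its jaws at the sides.

```bash
cat >> h.py <<'E'
def go(x,y,z,psi=None):
    s,R=st(); d=R.T@(np.array([x,y,z])-s['tool_pos'])*1000
    cur=np.degrees(np.arctan2(R[1,0],R[0,0]))
    print('t',round(s['t'],2),'pos',np.round(s['tool_pos'],4),'psi',cur.round(2),'F',np.round(s['force'],1),'op',round(s['opening'],4))
    print('shift',d.round(1),'yaw',None if psi is None else round(-(psi-cur),2))
E
python3 -c "
from h import *
go(0.55,-0.13,0.33,90)"
```

```text
t 2.2 pos [ 0.2186 -0.5588  0.2186] psi 21.36 F [-0.4  0.4 -1. ] op 0.0927
shift [ 464.8 -278.6 -111.4] yaw -68.64
```

Request:
{"method": "play_rows", "body": {"increments": "0 0 -40 0 -1; 0 0 -80 0 -1; 30 -18 -111 -8 -1; 60 -36 -111 -16 -1; 95 -57 -111 -24 -1; 130 -78 -111 -32 -1; 165 -99 -111 -40 -1; 200 -120 -111 -48 -1; 240 -144 -111 -56 -1; 280 -168 -111 -64 -1; 320 -192 -111 -68.6 -1; 360 -216 -111 -68.6 -1; 400 -240 -111 -68.6 -1; 440 -264 -111 -68.6 -1; 465 -279 -111 -68.6 -1; 465 -279 -111 -68.6 -1; 465 -279 -111 -68.6 -1; 465 -279 -111 -68.6 -1; 465 -279 -111 -68.6 -1"}}

```text
t: 4.1
tool_pos: [0.5495, -0.1308, 0.3298]
orientation: [2.224, 2.219, -0.0]
force: [-0.7, 0.4, 0.2]
opening: 0.0931
gripper_force: 0.0
```

```bash
python3 - <<'E'
from h import *
go(0.663,-0.131,0.2,90)
c=cam('wrist'); print('campos',-cv2.Rodrigues(c[2])[0].T@c[3], cv2.Rodrigues(c[2])[0].round(3).tolist())
cv2.imwrite('pics/w1.png',robot.read_camera('wrist'))
for q in ['gauge','rest','clip','block_1p','block_2p','block_3q','block_4p']:
    print(q,[(np.round(d['centre'],4).tolist(),round(d['conf'],2)) for d in robot.landmark_of('wrist',q)][:4])
E
```

```text
t 4.1 pos [ 0.5495 -0.1308  0.3298] psi 89.86 F [-0.7  0.4  0.2] op 0.0931
shift [1.000e-01 1.135e+02 1.298e+02] yaw -0.14
campos [ 0.54882195 -0.05203799  0.49646761] [[1.0, -0.002, -0.0], [-0.002, -0.96, 0.282], [-0.001, -0.282, -0.96]]
gauge [([0.6624, -0.1332, 0.0846], 0.98)]
rest [([0.6621, -0.1353, 0.004], 0.64)]
clip [([0.4661, -0.1774, 0.0022], 0.65), ([0.8002, -0.1417, -0.0022], 0.31)]
block_1p []
block_2p [([0.2746, -0.316, -0.0011], 0.84), ([0.4182, 0.0637, 0.0035], 0.81), ([0.662, -0.1352, 0.0848], 0.38)]
block_3q [([0.5004, -0.3769, 0.0023], 0.36), ([0.4349, 0.0001, -0.0017], 0.31)]
block_4p [([0.4641, -0.1762, 0.0049], 0.9)]
```

View pics/w1.png

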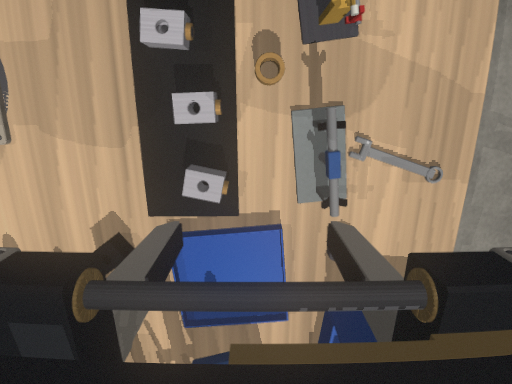

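The wrist view shows the grip at (334,164), with the bar nearly vertical in the picture. Bores are at (162,27), (194,108) and (203,187). Block 4 is slightly yawed.

```bash
cat >> h.py <<'E'
def bores(n,im,guess,z=0.044,c=None):
    """bore centres and block yaw near guesses (x,y) with white-top segmentation"""
    c=c or cam(n); g=cv2.cvtColor(im,cv2.COLOR_BGR2GRAY); out=[]
    for gx,gy in guess:
        a=np.radians(np.arange(0,360,5)); poly=proj(n,np.c_[gx+.05*np.cos(a),gy+.05*np.sin(a),0*a+z],c)
        m=np.zeros(g.shape,np.uint8); cv2.fillPoly(m,[poly.astype(int)],255)
        if m.sum()<255*300: continue
        hsv=cv2.cvtColor(im,cv2.COLOR_BGR2HSV)
        th=cv2.threshold(g[m>0].reshape(-1,1),0,255,cv2.THRESH_OTSU)[0]
        w=((g>th)&(m>0)&(hsv[...,1]<60)).astype(np.uint8)
        cs,h=cv2.findContours(w,cv2.RETR_CCOMP,cv2.CHAIN_APPROX_NONE)
        if not cs: continue
        holes=[k for k in range(len(cs)) if h[0][k][3]>=0 and len(cs[k])>8]
        o=max((k for k in range(len(cs)) if h[0][k][3]<0),key=lambda k:cv2.contourArea(cs[k]))
        holes=[k for k in holes if h[0][k][3]==o]
        if not holes: out.append(None); continue
        k=max(holes,key=lambda k:cv2.contourArea(cs[k]))
        P=ray(n,cs[k].reshape(-1,2).astype(float),z,c)[:,:2].astype(np.float32)
        (ex,ey),ax,_=cv2.fitEllipse(P*1000); 
        B=ray(n,cs[o].reshape(-1,2).astype(float),z,c)[:,:2].astype(np.float32)*1000
        (bx,by),sz,an=cv2.minAreaRect(B)
        if sz[0]<sz[1]: an-=90
        out.append((round(ex,1),round(ey,1),np.round(ax,1),'rect',round(bx,1),round(by,1),np.round(sz,1),round((an+90)%180-90,1)))
    return out
E
python3 - <<'E'
from h import *
im=cv2.imread('pics/w1.png'); c=cam('wrist')
for b in bores('wrist',im,[(.417,.063),(.453,-.057),(.464,-.178)],c=c): print('w',b)
for n in('scene','side'):
    i=cv2.imread(f'pics/{n}0.png')
    for b in bores(n,i,[(.446,.181),(.417,.063),(.453,-.057),(.464,-.178)]): print(n,b)
hsv=cv2.cvtColor(im,cv2.COLOR_BGR2HSV)
m=cv2.inRange(hsv,(95,120,40),(130,255,255)); m[:130]=0;m[200:]=0;m[:,:310]=0;m[:,360:]=0
ys,xs=np.nonzero(m); print(xs.min(),xs.max(),ys.min(),ys.max(),len(xs))
B=ray('wrist',np.c_[xs,ys],.1,c)[:,:2].astype(np.float32)*1000; print(cv2.minAreaRect(B),B.mean(0))
for uv in [(332,112),(334,212)]: print(ray('wrist',[uv],.097,c))
E
```

```text
w (413.9, 61.6, array([12.9, 20.9]), 'rect', 417.0, 61.0, array([52.6, 70. ]), -4.9)
w (455.1, -51.9, array([19.5, 20.6]), 'rect', 455.1, -51.8, array([65.1, 46.4]), 1.8)
w (463.5, -177.1, array([19.9, 20.9]), 'rect', 462.9, -176.8, array([46.6, 64.8]), -12.0)
scene (449.0, 179.7, array([13.9, 16.6]), 'rect', 449.4, 180.3, array([49.8, 70.1]), -4.8)
scene (415.4, 62.7, array([11.6, 14.6]), 'rect', 418.0, 63.7, array([48.1, 75.8]), -5.0)
scene (455.6, -52.6, array([13.4, 17.4]), 'rect', 455.0, -52.2, array([69.7, 48.8]), 2.2)
scene (463.1, -178.1, array([13.8, 15.6]), 'rect', 468.5, -178.3, array([49.9, 79.7]), -11.6)
side (448.9, 181.0, array([19.8, 21. ]), 'rect', 448.7, 180.8, array([47.7, 65.6]), -4.4)
side (415.1, 63.0, array([18.3, 18.9]), 'rect', 414.4, 64.1, array([48.7, 65.4]), -5.3)
side (455.3, -52.2, array([18.4, 20.6]), 'rect', 454.9, -52.3, array([66.7, 49.5]), 2.0)
side (463.1, -177.9, array([20.4, 21.4]), 'rect', 463.5, -177.4, array([46.7, 65.9]), -11.9)
328 339 152 178 287
((661.5436401367188, -130.52108764648438), (15.642592430114746, 37.648311614990234), 4.5933685302734375) [ 662.00854 -129.99258]
[[ 0.65494098 -0.05748473  0.097     ]]
[[ 0.66867575 -0.20319279  0.097     ]]
```

```bash
python3 -c "
from h import *
go(0.6620,-0.1305,0.072,95)"
```

```text
t 4.5 pos [ 0.5499 -0.1298  0.3297] psi 89.94 F [ 0.4 -0.2  0.5] op 0.0929
shift [ -0.6 112.  257.7] yaw -5.06
```

Request:
{"method": "play_rows", "body": {"increments": "0 30 30 -2 -1; 0 65 60 -5 -1; 0 100 90 -5 -1; -0.6 112 120 -5 -1; -0.6 112 150 -5 -1; -0.6 112 180 -5 -1; -0.6 112 205 -5 -1; -0.6 112 225 -5 -1; -0.6 112 240 -5 -1; -0.6 112 250 -5 -1; -0.6 112 257.7 -5 -1; -0.6 112 257.7 -5 -1; -0.6 112 257.7 -5 -0.5; -0.6 112 257.7 -5 0; -0.6 112 257.7 -5 0.4; -0.6 112 257.7 -5 0.7; -0.6 112 257.7 -5 1; -0.6 112 257.7 -5 1; -0.6 112 257.7 -5 1; -0.6 112 257.7 -5 1", "force": 45}}

```text
t: 6.5
tool_pos: [0.662, -0.1302, 0.0719]
orientation: [-2.123, -2.315, 0.0]
force: [-0.3, 0.2, 1.2]
opening: 0.0339
gripper_force: 0.0
```

Request:
{"method": "play_rows", "body": {"increments": "0 0 0 0 1; 0 0 0 0 1; 0 0 0 0 1"}}

```text
t: 6.8
tool_pos: [0.6626, -0.1303, 0.0722]
orientation: [2.122, 2.315, 0.001]
force: [3.2, -0.3, 0.0]
opening: 0.0175
gripper_force: 44.9
```

```bash
python3 - <<'E'
from h import *
go(0.6620,-0.1305,0.072,95); print(st()[0]['gripper_force'])
cv2.imwrite('pics/w2.png',robot.read_camera('wrist'))
E
```

```text
t 6.8 pos [ 0.6626 -0.1303  0.0722] psi 94.97 F [ 3.2 -0.3  0. ] op 0.0175
shift [-0.2 -0.6  0.2] yaw -0.03
44.94623243808746
```

View pics/w2.png

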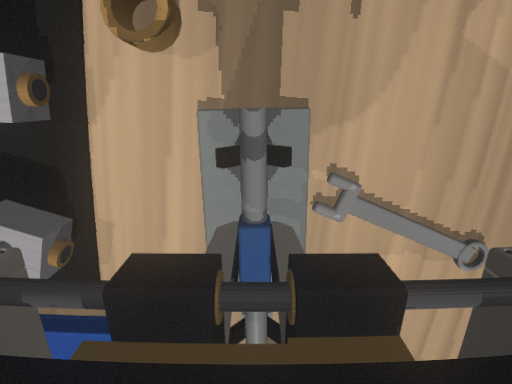

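The gauge is gripped squarely: grip end at row ~216 and bar end at row ~107, both centred at column 254.

```bash
python3 - <<'E'
from h import *
c=cam('wrist'); s,R=st(); im=cv2.imread('pics/w2.png').astype(int)
print('col254', [(r,im[r,252:257].mean(0).astype(int).tolist()) for r in (*range(102,112),*range(211,222))])
print('row160',[(k,int(im[160,k].mean())) for k in (*range(236,246),*range(262,274))])
for uv,z in [((254,216),.1),((254,107),.0905),((254,160),.094)]:
    P=ray('wrist',[uv],z,c)[0]; print(uv,P.round(4),(R.T@(P-s['tool_pos'])*1000).round(1))
E
```

```text
col254 [(102, [74, 93, 110]), (103, [75, 94, 111]), (104, [74, 93, 110]), (105, [75, 93, 111]), (106, [73, 92, 110]), (107, [76, 90, 104]), (108, [79, 83, 87]), (109, [80, 81, 82]), (110, [80, 81, 82]), (111, [95, 95, 97]), (211, [122, 123, 123]), (212, [116, 116, 116]), (213, [114, 113, 114]), (214, [114, 114, 114]), (215, [115, 114, 115]), (216, [115, 114, 114]), (217, [114, 114, 114]), (218, [114, 115, 114]), (219, [114, 114, 114]), (220, [114, 114, 114]), (221, [91, 90, 91])]
row160 [(236, 44), (237, 41), (238, 38), (239, 39), (240, 59), (241, 74), (242, 81), (243, 82), (244, 72), (245, 70), (262, 108), (263, 103), (264, 97), (265, 90), (266, 65), (267, 39), (268, 38), (269, 33), (270, 35), (271, 37), (272, 35), (273, 35)]
(254, 216) [ 0.6594 -0.1067  0.1   ] [ 23.7  -1.1 -27.8]
(254, 107) [ 0.6547 -0.0519  0.0905] [ 78.7  -1.1 -18.3]
(254, 160) [ 0.657  -0.0783  0.094 ] [ 52.3  -1.1 -21.8]
```

```bash
python3 -c "
from h import *
go(0.449,0.180,0.125,90)"
```

```text
t 6.85 pos [ 0.6626 -0.1302  0.0722] psi 94.98 F [ 4.6 -0.  -1. ] op 0.0174
shift [ 327.6 -185.8  -53.1] yaw 4.98
```

Request:
{"method": "play_rows", "body": {"increments": "0 0 -5 0 1; 0 0 -15 0 1; 0 0 -40 0 1; 0 0 -75 0 1; 0 0 -110 0 1; 0 0 -125 0 1; 20 -11 -125 1 1; 50 -28 -125 2 1; 85 -48 -125 3 1; 120 -68 -125 4 1; 155 -88 -125 5 1; 190 -108 -125 5 1; 225 -128 -125 5 1; 260 -147 -125 5 1; 290 -164 -125 5 1; 312 -177 -120 5 1; 324 -184 -105 5 1; 327.6 -185.8 -85 5 1; 327.6 -185.8 -65 5 1; 327.6 -185.8 -53 5 1"}}

```text
t: 8.85
tool_pos: [0.4471, 0.1794, 0.1219]
orientation: [-2.221, -2.22, 0.005]
force: [-0.5, -0.1, -1.8]
opening: 0.0181
gripper_force: 44.9
```

Request:
{"method": "play_rows", "body": {"increments": "0 0 0 0 1; 0 0 0 0 1; 0 0 0 0 1"}}

```text
t: 9.15
tool_pos: [0.4494, 0.18, 0.1259]
orientation: [2.222, 2.22, 0.002]
force: [-0.1, -0.4, -1.5]
opening: 0.0177
gripper_force: 44.9
```

```bash
python3 - <<'E'
from h import *
go(0.449,0.180,0.112,90)
for n in ('wrist','side','scene'):
    i=robot.read_camera(n); cv2.imwrite(f'pics/b1_{n}.png',i)
    for q in ('gauge_tip','gauge','block_1p'): print(n,q,[(np.round(d['centre'],4).tolist(),round(d['conf'],2)) for d in robot.landmark_of(n,q)][:2])
    for b in bores(n,i,[(.449,.181),(.415,.063),(.455,-.052),(.4633,-.178)]): print(b)
a=cv2.imread('pics/b1_wrist.png'); b=cv2.imread('pics/b1_side.png')[140:330,180:380]
b=cv2.resize(b,None,fx=2,fy=2); b=cv2.copyMakeBorder(b,0,4,0,0,cv2.BORDER_CONSTANT)
cv2.imwrite('pics/b1.png',cv2.resize(np.hstack([a,b[:384,:]]),(800,int(384*800/(512+b.shape[1])))))
E
```

```text
t 9.15 pos [0.4494 0.18   0.1259] psi 89.93 F [-0.1 -0.4 -1.5] op 0.0177
shift [ 0.  -0.5 13.9] yaw -0.07
wrist gauge_tip []
wrist gauge [([0.4472, 0.1716, 0.1414], 0.72)]
wrist block_1p [([0.448, 0.1797, 0.0018], 0.95)]
None
None
side gauge_tip [([0.4507, 0.1795, 0.0745], 0.55)]
side gauge [([0.4525, 0.1749, 0.1425], 0.61)]
side block_1p [([0.4461, 0.1822, 0.0042], 0.9)]
(448.9, 181.0, array([19.8, 21. ]), 'rect', 447.1, 173.3, array([62.3, 65.9]), -6.9)
None
(455.1, -52.6, array([19.5, 20.7]), 'rect', 448.4, -45.7, array([58.3, 71. ]), -76.4)
(446.7, -193.5, array([17.3, 43.5]), 'rect', 466.5, -179.1, array([98.8, 98.2]), 83.9)
scene gauge_tip [([0.4449, 0.1767, 0.0722], 0.54)]
scene gauge [([0.4467, 0.1807, 0.1449], 0.76)]
scene block_1p [([0.4459, 0.1778, 0.0086], 0.96)]
(448.4, 179.8, array([10.1, 14.1]), 'rect', 449.4, 184.1, array([58.6, 94. ]), -8.8)
(414.9, 63.0, array([ 9.9, 15.3]), 'rect', 416.2, 63.8, array([48.4, 72.3]), -3.9)
(455.2, -53.0, array([13.7, 15.8]), 'rect', 455.0, -52.1, array([69.7, 48.7]), 2.2)
(463.3, -177.6, array([13.5, 17.1]), 'rect', 467.2, -178.1, array([49.9, 76.2]), -11.6)
```

View pics/b1.png

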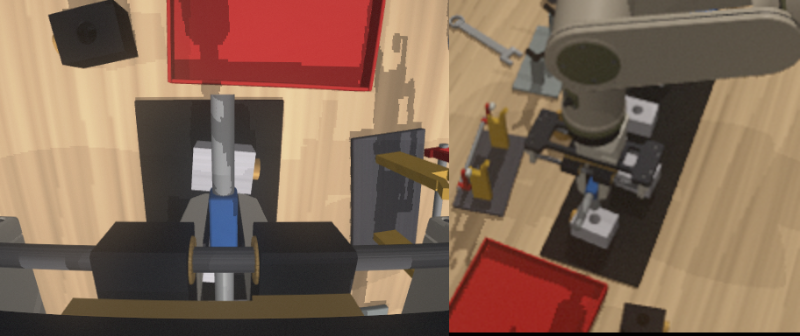

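The wrist view shows the gauge upright over block 1. In the side crop block 1's bore is visible at about (597,218), in front of the pin. I'll insert slowly.

Request:
{"method": "play_rows", "body": {"increments": "0 0 5 0 1; 0 0 11 0 1; 0 0 17 0 1; 0 0 23 0 1; 0 0 27 0 1; 0 0 30 0 1; 0 0 32 0 1; 0 0 34 0 1; 0 0 35 0 1; 0 0 36 0 1; 0 0 36 0 1"}}

```text
t: 10.85
tool_pos: [0.4487, 0.1802, 0.089]
orientation: [-2.222, -2.221, -0.001]
force: [0.3, 0.6, -1.5]
opening: 0.0179
gripper_force: 44.9
```

```bash
python3 - <<'E'
from h import *
go(0.449,0.1805,0.08,90); print(st()[0]['wrist_torque'])
i=robot.read_camera('side');c=cv2.resize(i[170:300,210:340],None,fx=4,fy=4)
cv2.imwrite('pics/b1ins.png',c)
E
```

```text
t 10.85 pos [0.4487 0.1802 0.089 ] psi 89.96 F [ 0.3  0.6 -1.5] op 0.0179
shift [0.3 0.3 9. ] yaw -0.04
[ 0.19475992 -0.09338416 -0.00671165]
```

View pics/b1ins.png

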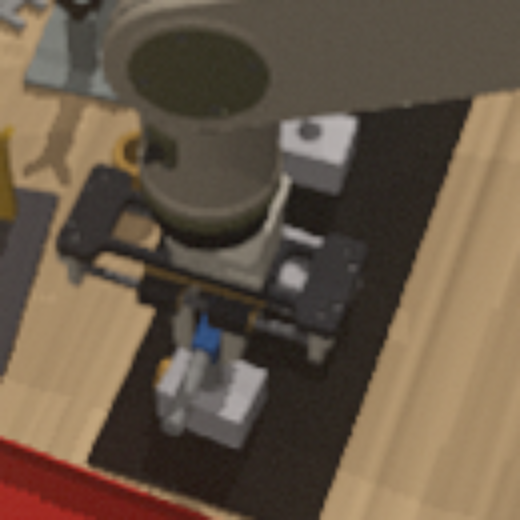

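The pin has entered the bore with no force. Next I go to the ledge depth.

Request:
{"method": "play_rows", "body": {"increments": "0 0 2 0 1; 0 0 4 0 1; 0 0 6 0 1; 0 0 8 0 1; 0 0 9 0 1; 0 0 10 0 1; 0 0 10 0 1"}}

```text
t: 11.6
tool_pos: [0.4486, 0.1801, 0.0788]
orientation: [-2.222, -2.221, -0.0]
force: [0.4, 2.0, -1.5]
opening: 0.0176
gripper_force: 44.9
```

Request:
{"method": "play_rows", "body": {"increments": "0.7 0 1 0 1; 0.7 0 2 0 1; 0.7 0 3 0 1; 0.7 0 4 0 1; 0.7 0 4 0 1"}}

```text
t: 12.1
tool_pos: [0.4483, 0.1805, 0.0746]
orientation: [-2.222, -2.22, 0.001]
force: [-0.1, 0.1, -2.0]
opening: 0.0175
gripper_force: 44.9
```

Request:
{"method": "play_rows", "body": {"increments": "0 0 3 0 1; 0 0 6 0 1; 0 0 9 0 1; 0 0 12 0 1; 0 0 15 0 1; 0 0 17 0 1; 0 0 18 0 1; 0 0 18.6 0 1; 0 0 19 0 1; 0 0 19 0 1"}}

```text
t: 13.1
tool_pos: [0.4487, 0.1808, 0.056]
orientation: [2.222, 2.221, 0.0]
force: [0.2, -0.1, -2.1]
opening: 0.0177
gripper_force: 44.9
```

Request:
{"method": "play_rows", "body": {"increments": "0 0 0.7 0 1; 0 0 1.3 0 1; 0 0 1.3 0 1"}}

```text
t: 13.4
tool_pos: [0.449, 0.181, 0.0559]
orientation: [2.222, 2.22, 0.001]
force: [-4.7, -0.7, 8.6]
opening: 0.0176
gripper_force: 44.9
```

Block 1 bottomed at tip z≈4 mm, so it is good. On to block 2.

Request:
{"method": "play_rows", "body": {"increments": "0 0 -8 0 1; 0 0 -20 0 1; 0 0 -40 0 1; 0 0 -60 0 1; 0 0 -75 0 1; -10 -3 -75 0 1; -30 -9 -75 0 1; -55 -16 -75 0 1; -80 -23 -75 0 1; -100 -29 -75 0 1; -113 -33 -73 0 1; -118 -34 -68 0 1; -118 -34 -62 0 1; -118 -34 -60 0 1; -118 -34 -60 0 1; -118 -34 -60 0 1"}}

```text
t: 15.0
tool_pos: [0.4145, 0.0633, 0.1145]
orientation: [-2.221, -2.221, 0.0]
force: [1.0, 0.7, -2.9]
opening: 0.0179
gripper_force: 44.9
```

```bash
cat >> h.py <<'E'
G=[(.449,.181),(.415,.063),(.455,-.052),(.4633,-.178)]
def check():
    for n in ('side','scene'):
        i=robot.read_camera(n)
        for g in G: print(n,bores(n,i,[g]))
    return
E
python3 -c "
from h import *
check()
go(0.415,0.0632,0.089,90)
"
```

```text
side [(448.9, 181.0, array([19.8, 21. ]), 'rect', 449.4, 180.7, array([47.7, 64.2]), -4.4)]
side [None]
side [None]
side [(472.7, -146.3, array([15. , 30.4]), 'rect', 479.3, -170.8, array([67.4, 91.9]), -46.1)]
scene [None]
scene [None]
scene [(455.3, -52.3, array([14.3, 16.9]), 'rect', 455.1, -52.1, array([69.3, 48.4]), 1.7)]
scene [(463.3, -177.6, array([13.5, 17.1]), 'rect', 467.1, -177.9, array([49.8, 76.7]), -12.2)]
t 15.1 pos [0.4147 0.0632 0.1148] psi 90.01 F [ 0.7 -0.1 -2.3] op 0.0177
shift [ 0.   0.3 25.8] yaw 0.01
```

Request:
{"method": "play_rows", "body": {"increments": "0 0 6 0 1; 0 0 11 0 1; 0 0 15 0 1; 0 0 18 0 1; 0 0 20 0 1; 0 0 22 0 1; 0 0 24 0 1; 0 0 26 0 1; 0 0 26 0 1; 0 0 26 0 1"}}

```text
t: 16.1
tool_pos: [0.4145, 0.0629, 0.0886]
orientation: [-2.222, -2.221, -0.0]
force: [-0.2, 1.9, -2.3]
opening: 0.0178
gripper_force: 44.9
```

Request:
{"method": "play_rows", "body": {"increments": "0.5 0 2 0 1; 0.5 0 4 0 1; 0.5 0 6 0 1; 0.5 0 7 0 1; 0.5 0 8 0 1; 0.5 0 9 0 1; 0.5 0 10 0 1; 0.5 0 10 0 1"}}

```text
t: 16.9
tool_pos: [0.415, 0.0638, 0.0798]
orientation: [-2.222, -2.221, -0.002]
force: [-4.1, 4.7, 8.9]
opening: 0.0179
gripper_force: 44.9
```

Request:
{"method": "play_rows", "body": {"increments": "0 0 0.4 0 1; 0 0 0.8 0 1; 0 0 0.8 0 1"}}

```text
t: 17.2
tool_pos: [0.4152, 0.0639, 0.0796]
orientation: [-2.222, -2.221, -0.003]
force: [-6.4, 4.3, 15.2]
opening: 0.0172
gripper_force: 44.9
```

Block 2 is stopped 16 mm down with 15 N against it, so it is a reject. On to block 3.

Request:
{"method": "play_rows", "body": {"increments": "0 0 -5 0 1; 0 0 -15 0 1; 0 0 -30 0 1; 0 0 -45 0 1; 0 0 -52 0 1; -10 3 -52 0 1; -30 10 -52 0 1; -55 19 -52 0 1; -80 28 -52 0 1; -100 35 -52 0 1; -111 39 -50 0 1; -116 40 -45 0 1; -116 40 -38 0 1; -116 40 -36 0 1; -116 40 -36 0 1; -116 40 -36 0 1"}}

```text
t: 18.8
tool_pos: [0.4543, -0.0521, 0.1138]
orientation: [-2.221, -2.222, 0.0]
force: [-0.5, 0.7, -1.7]
opening: 0.0175
gripper_force: 44.9
```

```bash
python3 -c "
from h import *
check()
go(0.4552,-0.0521,0.089,90)
"
```

```text
side [None]
side [None]
side [None]
side [None]
scene [None]
scene [None]
scene [None]
scene [(463.3, -177.6, array([13.5, 17.1]), 'rect', 468.5, -178.3, array([49.9, 79.7]), -11.6)]
t 18.9 pos [ 0.4546 -0.0523  0.1141] psi 90.01 F [-0.1 -0.  -2.8] op 0.0174
shift [ 0.2  0.6 25.1] yaw 0.01
```

Request:
{"method": "play_rows", "body": {"increments": "0 0.6 6 0 1; 0 0.6 11 0 1; 0 0.6 15 0 1; 0 0.6 18 0 1; 0 0.6 20 0 1; 0 0.6 22 0 1; 0 0.6 24 0 1; 0 0.6 26 0 1; 0 0.6 26 0 1; 0 0.6 26 0 1"}}

```text
t: 19.9
tool_pos: [0.4549, -0.0526, 0.0877]
orientation: [-2.222, -2.22, -0.0]
force: [-0.9, -0.2, -3.2]
opening: 0.0178
gripper_force: 44.9
```

```bash
python3 -c "
from h import *
i=robot.read_camera('side');j=robot.read_camera('scene')
cv2.imwrite('pics/b3.png',np.hstack([cv2.resize(i[150:320,200:370],(400,400)),cv2.resize(j[110:220,180:380],(400,220))] if 0 else [cv2.resize(i[150:320,200:370],(400,400)),cv2.copyMakeBorder(cv2.resize(j[110:220,180:380],(400,220)),0,180,0,0,0)]))
"
```

```text
(no output)
```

View pics/b3.png

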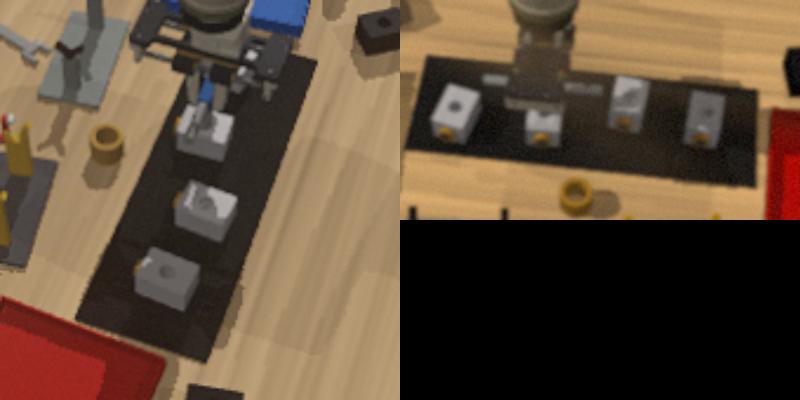

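All the blocks are still in place, and block 1 is only in the arm's shadow. The pin is in block 3.

Request:
{"method": "play_rows", "body": {"increments": "0 0 2 0 1; 0 0 4 0 1; 0 0 6 0 1; 0 0 7 0 1; 0 0 8 0 1; 0 0 9 0 1; 0 0 10 0 1; 0 0 10 0 1"}}

```text
t: 20.8
tool_pos: [0.455, -0.0527, 0.0777]
orientation: [-2.222, -2.221, -0.0]
force: [1.2, 1.0, -2.2]
opening: 0.0179
gripper_force: 44.9
```

Request:
{"method": "play_rows", "body": {"increments": "0.4 0 3 0 1; 0.4 0 6 0 1; 0.4 0 9 0 1; 0.4 0 12 0 1; 0.4 0 15 0 1; 0.4 0 18 0 1; 0.4 0 20 0 1; 0.4 0 21 0 1; 0.4 0 22 0 1; 0.4 0 22.7 0 1; 0.4 0 22.7 0 1"}}

```text
t: 21.9
tool_pos: [0.4552, -0.0524, 0.0559]
orientation: [2.222, 2.221, -0.0]
force: [-3.5, 1.1, 5.8]
opening: 0.0179
gripper_force: 44.9
```

Block 3 is good. On to block 4.

Request:
{"method": "play_rows", "body": {"increments": "0 0 0.4 0 1; 0 0 0.4 0 1; 0 0 -8 0 1; 0 0 -20 0 1; 0 0 -40 0 1; 0 0 -60 0 1; 0 0 -75 0 1; -10 1 -75 0 1; -35 3 -75 0 1; -60 4 -75 0 1; -85 6 -75 0 1; -108 7 -75 0 1; -120 8 -73 0 1; -125 8 -68 0 1; -125 8 -62 0 1; -125 8 -60 0 1; -125 8 -60 0 1; -125 8 -60 0 1"}}

```text
t: 23.7
tool_pos: [0.463, -0.1766, 0.1151]
orientation: [-2.221, -2.222, -0.0]
force: [-0.5, 0.5, -1.5]
opening: 0.0179
gripper_force: 44.9
```

```bash
python3 -c "
from h import *
check()
go(0.4633,-0.1777,0.089,90)
"
```

```text
side [None]
side [None]
side [None]
side [None]
scene [None]
scene [None]
scene [None]
scene [None]
t 23.8 pos [ 0.4632 -0.1769  0.1154] psi 90.01 F [-0.5 -1.4 -2.3] op 0.0176
shift [-0.8  0.1 26.4] yaw 0.01
```

Request:
{"method": "play_rows", "body": {"increments": "-0.6 0 6 0 1; -0.6 0 11 0 1; -0.6 0 15 0 1; -0.6 0 18 0 1; -0.6 0 20 0 1; -0.6 0 22 0 1; -0.6 0 24 0 1; -0.6 0 26.5 0 1; -0.6 0 26.5 0 1; -0.6 0 26.5 0 1"}}

```text
t: 24.8
tool_pos: [0.4628, -0.1778, 0.0885]
orientation: [-2.222, -2.22, -0.0]
force: [0.3, 1.4, -2.6]
opening: 0.0176
gripper_force: 44.9
```

Request:
{"method": "play_rows", "body": {"increments": "0.4 0 2 0 1; 0.4 0 4 0 1; 0.4 0 6 0 1; 0.4 0 7 0 1; 0.4 0 8 0 1; 0.4 0 9 0 1; 0.4 0 10 0 1; 0.4 0 10.5 0 1; 0.4 0 10.5 0 1"}}

```text
t: 25.7
tool_pos: [0.4629, -0.1775, 0.0781]
orientation: [-2.222, -2.221, 0.0]
force: [0.1, -0.4, -1.6]
opening: 0.0175
gripper_force: 44.9
```

Request:
{"method": "play_rows", "body": {"increments": "0 0 3 0 1; 0 0 6 0 1; 0 0 9 0 1; 0 0 12 0 1; 0 0 15 0 1; 0 0 18 0 1; 0 0 20 0 1; 0 0 21 0 1; 0 0 22 0 1; 0 0 22.9 0 1; 0 0 23.3 0 1; 0 0 23.3 0 1"}}

```text
t: 26.9
tool_pos: [0.4632, -0.1777, 0.0559]
orientation: [2.222, 2.22, 0.0]
force: [-3.8, 1.9, 7.2]
opening: 0.0178
gripper_force: 44.9
```

All four are tested: 1, 3 and 4 are good and 2 is a reject. Now I'll look at the clip from above.

Request:
{"method": "play_rows", "body": {"increments": "0 0 -8 0 1; 0 0 -25 0 1; 0 0 -60 0 1; 0 0 -100 0 1; 0 0 -140 0 1; 20 7 -180 0 1; 50 17 -215 0 1; 85 28 -245 0 1; 120 40 -265 0 1; 155 51 -274 0 1; 190 62 -274 0 1; 225 74 -274 0 1; 260 85 -274 0 1; 285 93 -274 0 1; 298 97 -274 0 1; 298 97 -274 0 1; 298 97 -274 0 1; 298 97 -274 0 1"}}

```text
t: 28.7
tool_pos: [0.56, 0.1191, 0.3291]
orientation: [2.223, 2.219, -0.0]
force: [0.1, -0.0, -2.6]
opening: 0.0174
gripper_force: 44.9
```

```bash
python3 - <<'E'
from h import *
go(0.66,0.133,0.2,90)
i=robot.read_camera('wrist'); cv2.imwrite('pics/clip.png',i)
for q in ('clip','jaw','gauge'): print(q,[(np.round(d['centre'],4).tolist(),round(d['conf'],2)) for d in robot.landmark_of('wrist',q)][:2])
c=cam('wrist'); np.savez('clipcam.npz',K=c[0],D=c[1],r=c[2],t=c[3])
for b in bores('wrist',i,G): print(b)
for n in ('side','scene'):
    i=robot.read_camera(n)
    print(n,[(np.round(d['centre'],4).tolist(),round(d['conf'],2)) for d in robot.landmark_of(n,'clip')][:2])
    for b in bores(n,i,G): print(b)
E
```

```text
t 28.7 pos [0.56   0.1191 0.3291] psi 89.89 F [ 0.1 -0.  -2.6] op 0.0174
shift [ 14.2  99.9 129.1] yaw -0.11
clip [([0.6533, 0.1314, -0.0014], 0.82), ([0.4562, -0.0539, 0.0066], 0.41)]Traceback (most recent call last):
  File "<stdin>", line 4, in <module>
ValueError: it knows: block_1p, block_1q, block_2p, block_3p, block_3q, block_4p, clip, coupling, elbow, gauge, gauge_tip, mat, rest, spanner, spray_can, tray_bad, tray_ok, union_nut
```

View pics/clip.png

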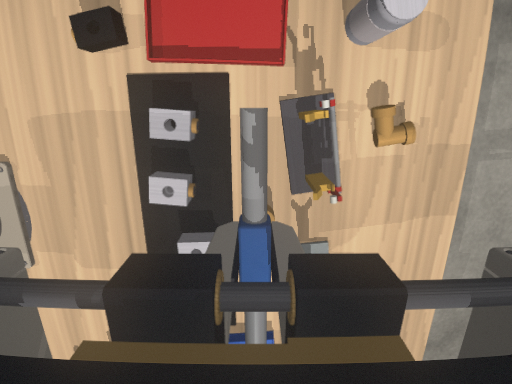

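The clip base corners are at (281,98), (331,93), (341,191) and (292,194), yawed about +6°. The white rollers are near (325,104) and (333,199). I'll zoom in and fit.

```bash
python3 - <<'E'
from h import *
c=cam('wrist'); s,R=st(); print(s['t'])
i=cv2.imread('pics/clip.png'); cv2.imwrite('pics/clipz.png',cv2.resize(i[80:215,265:365],(600,810),interpolation=cv2.INTER_CUBIC)[:, :][105:705] if 0 else cv2.resize(i[80:215,265:365],(444,600),interpolation=cv2.INTER_CUBIC))
for h in (0,.01):
    C=ray('wrist',[(281,98),(331,93),(341,191),(292,194)],h,c); print(h,C.round(4).tolist(),C.mean(0).round(4))
print(ray('wrist',[(325,104),(333,199)],.1,c).round(4))
j=robot.read_camera('side'); cv2.imwrite('pics/clips.png',cv2.resize(j[190:270,170:240],(525,600),interpolation=cv2.INTER_CUBIC))
print(bores('side',j,G)); j=robot.read_camera('scene'); print(bores('scene',j,G))
E
python3 -c "
import cv2,numpy as np
cv2.imwrite('pics/cl2.png',cv2.resize(np.hstack([cv2.imread('pics/clipz.png'),cv2.imread('pics/clips.png')[:,:350]]),None,fx=1,fy=1))"
```

```text
28.8
0 [[0.6036, 0.2122, 0.0], [0.6871, 0.2206, 0.0], [0.7174, 0.0498, 0.0], [0.6276, 0.0442, 0.0]] [0.6589 0.1317 0.    ]
0.01 [[0.6027, 0.2119, 0.01], [0.6845, 0.2201, 0.01], [0.7142, 0.0528, 0.01], [0.6262, 0.0473, 0.01]] [0.6569 0.133  0.01  ]
[[0.6541 0.2018 0.1   ]
 [0.6747 0.0674 0.1   ]]
[(426.9, 172.9, array([18.6, 20.7]), 'rect', 429.0, 172.9, array([47.9, 60. ]), -4.6), (415.1, 62.8, array([18.3, 20.6]), 'rect', 414.7, 64.1, array([49. , 65.9]), -4.9), (455.3, -52.2, array([18.4, 20.6]), 'rect', 454.9, -52.3, array([66.7, 49.5]), 2.0), (463.2, -177.8, array([20.1, 23.8]), 'rect', 462.6, -177.3, array([46.5, 65.4]), -11.9)]
[(427.5, 172.0, array([ 7.8, 16.4]), 'rect', 437.5, 171.4, array([50.2, 84.5]), -5.3), (414.3, 63.0, array([11.9, 17.1]), 'rect', 414.6, 63.7, array([48.7, 69.4]), -5.0), (455.9, -52.7, array([13.7, 17.4]), 'rect', 455.4, -52.1, array([69.3, 48.4]), 1.7), (463.1, -178.1, array([13.8, 15.6]), 'rect', 468.3, -178.3, array([49.6, 80.2]), -11.8)]
```

View pics/cl2.png

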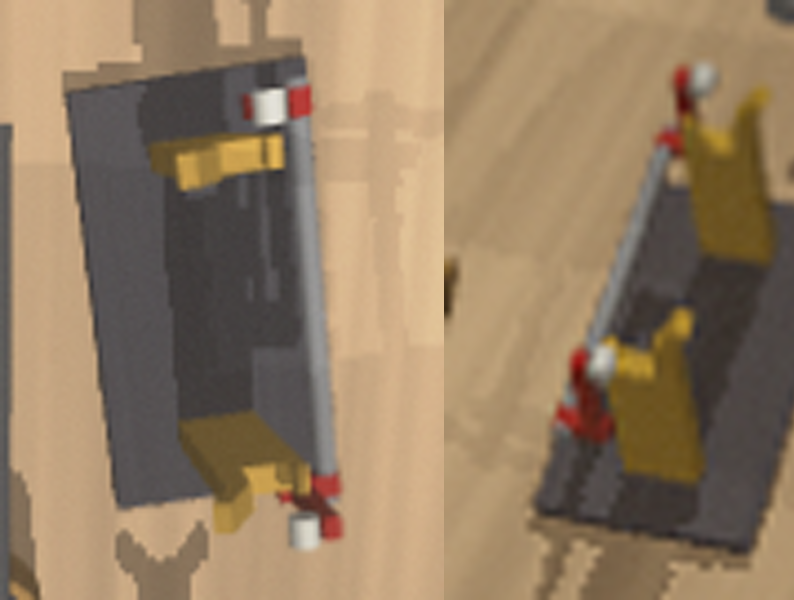

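Block 1 has been knocked to about (427,172) but is still standing. Now I'll triangulate the clip rollers from the two cameras.

```bash
python3 - <<'E'
from h import *
cw=cam('wrist'); cs=cam('side'); cc=cam('scene')
j=robot.read_camera('scene')
def tri(A):
    M=[];b=[]
    for (K,D,r,t),uv in A:
        p=cv2.undistortPoints(np.array([[uv]],float),K,D).ravel(); R=cv2.Rodrigues(r)[0]; o=-R.T@t; d=R.T@np.array([*p,1]); d/=np.linalg.norm(d)
        Q=np.eye(3)-np.outer(d,d); M.append(Q); b.append(Q@o)
    X=np.linalg.lstsq(np.vstack(M),np.hstack(b),rcond=None)[0]
    return X.round(4)
P=tri([(cw,(325.4,103.9)),(cs,(190.8,238))]); Q=tri([(cw,(333.2,199.8)),(cs,(204.4,200.4))]); print(P,Q)
print('side@.1',ray('side',[(190.8,238),(204.4,200.4)],.1).round(4))
# white blobs in scene near the projected rollers
for X in (P,Q):
    u,v=proj('scene',[X])[0]; u0,v0=int(round(u)),int(round(v))
    w=j[v0-5:v0+6,u0-6:u0+7].astype(int); wt=np.clip(w.min(2)-110,0,None)*(w.max(2)-w.min(2)<50)
    ys,xs=np.mgrid[v0-5:v0+6,u0-6:u0+7]
    m=((xs*wt).sum()/wt.sum(),(ys*wt).sum()/wt.sum()); print('scene',(u,v),m,ray('scene',[m],.1).round(4))
# clip fork yellow in scene: skip
i=cv2.imread('pics/clip.png').astype(int)
for nm,im,cen in(('wrist',i,[(325,104),(333,200)]),('side',cv2.imread('pics/b1_side.png').astype(int)*0+robot.read_camera('side'),[(191,238),(204,200)])):
  for u0,v0 in cen:
    w=im[v0-5:v0+6,u0-5:u0+6]; wt=np.clip(w.min(2)-120,0,None)*(w.max(2)-w.min(2)<45)
    ys,xs=np.mgrid[v0-5:v0+6,u0-5:u0+6]; m=((xs*wt).sum()/wt.sum(),(ys*wt).sum()/wt.sum()); print(nm,m,ray(nm,[m],.1).round(4))
E
```

```text
[0.654  0.2022 0.1022] [0.6753 0.0661 0.0988]
side@.1 [[0.6548 0.201  0.1   ]
 [0.6746 0.0668 0.1   ]]
scene (np.float64(343.62008889230106), np.float64(230.23909888568699)) (np.float64(343.5509838998211), np.float64(230.55992844364937)) [[0.6538 0.2024 0.1   ]]
scene (np.float64(287.7696149946583), np.float64(232.4051430121378)) (np.float64(288.4593301435407), np.float64(231.82296650717703)) [[0.6741 0.0676 0.1   ]]
wrist (np.float64(325.7299188357123), np.float64(103.60453400503778)) [[0.655 0.203 0.1  ]]
wrist (np.float64(333.7556458897922), np.float64(199.8780487804878)) [[0.6759 0.0668 0.1   ]]
side (np.float64(190.5), np.float64(237.13480392156862)) [[0.6569 0.1987 0.1   ]]
side (np.float64(204.15873015873015), np.float64(199.44444444444446)) [[0.6768 0.0638 0.1   ]]
```

```bash
python3 -c "
from h import *
go(0.6577,0.1332,0.112,98.6)"
```

```text
t 29.0 pos [0.5601 0.1198 0.329 ] psi 89.91 F [ 0.4 -0.7 -2.4] op 0.0179
shift [ 13.6  97.5 217. ] yaw -8.69
```

Request:
{"method": "play_rows", "body": {"increments": "2 10 0 -1 1; 5 30 20 -3 1; 8 55 45 -5 1; 11 78 70 -7 1; 13 92 95 -8.5 1; 13.6 97.5 120 -8.7 1; 13.6 97.5 145 -8.7 1; 13.6 97.5 170 -8.7 1; 13.6 97.5 190 -8.7 1; 13.6 97.5 203 -8.7 1; 13.6 97.5 211 -8.7 1; 13.6 97.5 215 -8.7 1; 13.6 97.5 217 -8.7 1; 13.6 97.5 217 -8.7 1; 13.6 97.5 217 -8.7 1"}}

```text
t: 30.5
tool_pos: [0.6583, 0.134, 0.113]
orientation: [2.047, 2.382, 0.002]
force: [1.2, -0.0, -2.8]
opening: 0.0176
gripper_force: 44.9
```

```bash
python3 - <<'E'
from h import *
go(0.6577,0.1332,0.0718,98.6)
i=robot.read_camera('wrist'); j=robot.read_camera('side')
a=i[60:384,120:420]; b=cv2.resize(j[175:265,150:250],(360,324),interpolation=cv2.INTER_CUBIC)
cv2.imwrite('pics/cl3.png',np.hstack([a,b]))
E
```

```text
t 30.5 pos [0.6583 0.134  0.113 ] psi 98.66 F [ 1.2 -0.  -2.8] op 0.0176
shift [-0.7 -0.8 41.2] yaw 0.06
```

View pics/cl3.png

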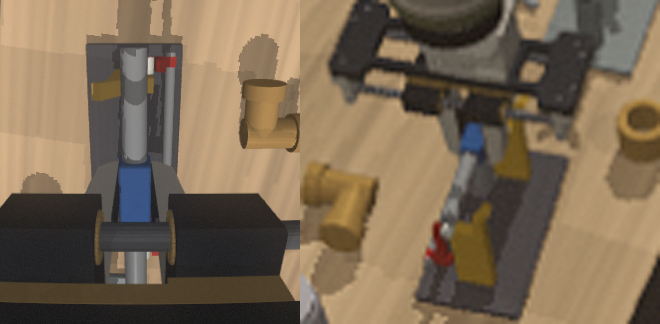

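The bar is parallel to the clip and lies between the yellow prong and the white roller. I'll lower it in stages.

Request:
{"method": "play_rows", "body": {"increments": "-0.4 -0.4 3 0 1; -0.4 -0.4 6 0 1; -0.4 -0.4 9 0 1; -0.4 -0.4 11 0 1; -0.4 -0.4 13 0 1; -0.4 -0.4 14 0 1; -0.4 -0.4 14 0 1"}}

```text
t: 31.3
tool_pos: [0.6571, 0.1334, 0.0976]
orientation: [-2.047, -2.383, 0.0]
force: [-0.0, -0.3, -1.8]
opening: 0.0177
gripper_force: 44.9
```

Request:
{"method": "play_rows", "body": {"increments": "0 0 1.5 0 1; 0 0 3 0 1; 0 0 4 0 1; 0 0 5 0 1; 0 0 6 0 1; 0 0 6 0 1"}}

```text
t: 31.9
tool_pos: [0.6572, 0.1334, 0.0916]
orientation: [-2.047, -2.383, 0.0]
force: [-0.5, -0.1, -2.7]
opening: 0.018
gripper_force: 44.9
```

Request:
{"method": "play_rows", "body": {"increments": "0 0 1 0 1; 0 0 2 0 1; 0 0 3 0 1; 0 0 4 0 1; 0 0 5 0 1; 0 0 5 0 1"}}

```text
t: 32.5
tool_pos: [0.6563, 0.1333, 0.0862]
orientation: [-2.047, -2.381, 0.003]
force: [-4.4, -0.6, -0.1]
opening: 0.0176
gripper_force: 45.0
```

Request:
{"method": "play_rows", "body": {"increments": "0 0.3 1.5 0 1; 0 0.3 3 0 1; 0 0.3 4.5 0 1; 0 0.3 6 0 1; 0 0.3 7 0 1; 0 0.3 7 0 1"}}

```text
t: 33.1
tool_pos: [0.6565, 0.1334, 0.0786]
orientation: [-2.046, -2.381, 0.003]
force: [-5.0, -0.8, -3.2]
opening: 0.0179
gripper_force: 45.0
```

Request:
{"method": "play_rows", "body": {"increments": "0 0.3 1.5 0 1; 0 0.3 3 0 1; 0 0.3 4.5 0 1; 0 0.3 5.5 0 1; 0 0.3 6.3 0 1; 0 0.3 6.3 0 1; 0 0.3 6.3 0 1"}}

```text
t: 33.8
tool_pos: [0.6576, 0.1336, 0.0732]
orientation: [-2.047, -2.382, 0.001]
force: [-3.5, 0.0, -7.3]
opening: 0.0177
gripper_force: 44.9
```

Request:
{"method": "play_rows", "body": {"increments": "0 0 0.5 0 1; 0 0 1 0 1; 0 0 1 0 1"}}

```text
t: 34.1
tool_pos: [0.6581, 0.1336, 0.0727]
orientation: [2.047, 2.383, 0.001]
force: [-2.3, -0.6, -6.4]
opening: 0.0177
gripper_force: 44.9
```

Request:
{"method": "play_rows", "body": {"increments": "0 0 0.5 0 1; 0 0 1 0 1; 0 0 1.3 0 1; 0 0 1.3 0 1"}}

```text
t: 34.5
tool_pos: [0.6586, 0.1337, 0.072]
orientation: [2.047, 2.382, 0.002]
force: [-1.2, 0.6, -3.1]
opening: 0.0175
gripper_force: 44.9
```

Request:
{"method": "play_rows", "body": {"increments": "0 0 0.5 0 1; 0 0 1 0 1; 0 0 1.5 0 1; 0 0 1.5 0 1"}}

```text
t: 34.9
tool_pos: [0.6587, 0.1337, 0.0718]
orientation: [2.046, 2.382, 0.002]
force: [-6.3, -0.1, 8.9]
opening: 0.0177
gripper_force: 44.9
```

The gauge is seated at about 72 mm TCP height. I'll release gently and lift.

Request:
{"method": "play_rows", "body": {"increments": "0 0 -1 0 1; 0 0 -1 0 0.4; 0 0 -1 0 0.4; 0 0 -1 0 0.4; 0 0 -1 0 0.4; 0 0 -6 0 0.4; 0 0 -15 0 0.4; 0 0 -30 0 0.4; 0 0 -60 0 0.4; 0 0 -95 0 0.4; 0 0 -130 0 0.4; 0 0 -160 0 0.4; 0 0 -170 0 0.4; 0 0 -170 0 0.4"}}

```text
t: 36.3
tool_pos: [0.6592, 0.1337, 0.243]
orientation: [2.045, 2.38, 0.006]
force: [-0.0, 0.1, -0.6]
opening: 0.0279
gripper_force: 0.0
```

```bash
python3 - <<'E'
from h import *
go(0.427,0.1725,0.1,175.5)
i=robot.read_camera('wrist'); j=robot.read_camera('side')
for n,im in(('wrist',i),('side',j),('scene',robot.read_camera('scene'))):
    print(n,[bores(n,im,[g]) for g in [(.427,.1725)]+G[1:]])
    print(n,[(np.round(d['centre'],4).tolist(),round(d['conf'],2)) for d in robot.landmark_of(n,'gauge')][:2])
b=cv2.resize(j[185:265,160:240],(288,384),interpolation=cv2.INTER_CUBIC)
cv2.imwrite('pics/cl4.png',np.hstack([i,b]))
E
```

```text
t 36.3 pos [0.6592 0.1337 0.243 ] psi 98.66 F [-0.   0.1 -0.6] op 0.0279
shift [  73.4 -224.5  141.8] yaw -76.84
wrist [[(424.8, 171.2, array([18.2, 19.6]), 'rect', 424.0, 172.1, array([46.6, 64.6]), -4.7)], [(412.3, 63.7, array([18.8, 19.8]), 'rect', 412.0, 63.9, array([46.5, 64.1]), -4.9)], [None], [None]]
wrist [([0.659, 0.1293, 0.0859], 0.9), ([0.4352, -0.0017, -0.0031], 0.67)]
side [[(427.2, 173.1, array([19.5, 20.4]), 'rect', 426.4, 172.5, array([47.6, 65.2]), -5.6)], [(415.1, 62.8, array([18.3, 20.6]), 'rect', 414.7, 64.1, array([49. , 65.9]), -4.9)], [(455.1, -52.6, array([19.5, 20.7]), 'rect', 454.9, -52.3, array([66.7, 49.5]), 2.0)], [(463.2, -177.8, array([20.1, 23.8]), 'rect', 462.6, -177.3, array([46.5, 65.4]), -11.9)]]
side [([0.6584, 0.1254, 0.0872], 0.74)]
scene [[None], [(414.3, 63.0, array([11.9, 17.1]), 'rect', 414.6, 63.8, array([48.3, 70. ]), -6.0)], [(455.2, -52.7, array([14.8, 18.3]), 'rect', 454.7, -51.9, array([68. , 48.5]), 1.7)], [(462.7, -177.8, array([14.5, 17.8]), 'rect', 466.6, -178.0, array([49.7, 77.6]), -11.8)]]
scene [([0.6594, 0.1312, 0.0917], 0.63), ([0.4508, -0.0519, 0.0022], 0.16)]
```

View pics/cl4.png

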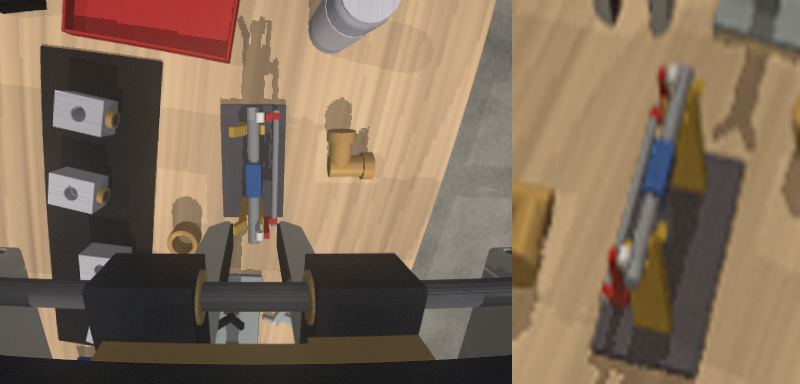

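The gauge is home in the clip with the rollers over the bar ends. Next I pick block 1, which goes in blue.

Request:
{"method": "play_rows", "body": {"increments": "5 -15 0 -8 -0.2; 12 -37 0 -16 -1; 20 -62 0 -25 -1; 28 -87 0 -33 -1; 37 -113 0 -42 -1; 45 -138 0 -50 -1; 53 -163 0 -58 -1; 61 -188 10 -66 -1; 69 -212 30 -74 -1; 73.4 -224.3 60 -76.8 -1; 73.4 -224.3 95 -76.8 -1; 73.4 -224.3 130 -76.8 -1; 73.4 -224.3 150 -76.8 -1; 73.4 -224.3 155 -76.8 -1; 73.4 -224.3 155 -76.8 -1; 73.4 -224.3 155 -76.8 -1"}}

```text
t: 38.2
tool_pos: [0.4259, 0.1725, 0.0859]
orientation: [0.124, 3.138, 0.001]
force: [0.4, 0.6, 0.9]
opening: 0.0933
gripper_force: 0.0
```

```bash
python3 - <<'E'
from h import *
go(0.4272,0.1726,0.012,175)
i=robot.read_camera('wrist'); print(bores('wrist',i,[(.427,.1725)]))
i=robot.read_camera('side'); print(bores('side',i,[(.427,.1725)]))
for n in ('tray_ok','tray_bad'): 
  m=robot.regions_of('scene',n) if robot.read_camera('scene') is not None else 0
  P=ray('scene',np.argwhere(m[0]['pixels'])[:,::-1].astype(float),0.012)[:,:2].astype(np.float32)
  print(n,cv2.minAreaRect(P*1000))
E
```

```text
t 38.2 pos [0.4259 0.1725 0.0859] psi 175.46 F [0.4 0.6 0.9] op 0.0933
shift [-1.2  0.1 73.9] yaw 0.46
[(425.8, 171.9, array([18., 21.]), 'rect', 426.6, 172.4, array([46.2, 64.5]), -4.6)]
[None]
tray_ok ((497.79425048828125, -375.7780456542969), (237.3589630126953, 216.29330444335938), 4.688201904296875)
tray_bad ((501.524658203125, 369.36212158203125), (209.99671936035156, 231.44557189941406), 88.01386260986328)
```

Request:
{"method": "play_rows", "body": {"increments": "0 0 25 0.3 -1; 0 0 45 0.3 -1; 0 0 60 0.3 -1; 0 0 69 0.3 -1; 0 0 74 0.3 -1; 0 0 74 0.3 -1; 0 0 74 0.3 -0.5; 0 0 74 0.3 -0.2; 0 0 74 0.3 0; 0 0 74 0.3 0.3; 0 0 74 0.3 0.6; 0 0 74 0.3 0.6; 0 0 74 0.3 0.6; 0 0 74 0.3 0.6; 0 0 70 0.3 0.6; 0 0 55 0.3 0.6; 0 0 25 0.3 0.6; 0 0 -15 0.3 0.6; 0 0 -40 0.3 0.6; 0 0 -40 0.3 0.6", "force": 35}}

```text
t: 40.5
tool_pos: [0.4277, 0.1731, 0.1288]
orientation: [0.132, 3.132, 0.003]
force: [0.9, -0.1, -3.6]
opening: 0.046
gripper_force: 35.0
```

```bash
python3 -c "
from h import *
go(0.445,-0.425,0.0125,180);print(st()[0]['gripper_force'])"
```

```text
t 40.5 pos [0.4277 0.1731 0.1288] psi 175.16 F [ 0.9 -0.1 -3.6] op 0.046
shift [ -66.9 -594.8  115.3] yaw -4.84
34.99880254268646
```

Request:
{"method": "play_rows", "body": {"increments": "0 -15 0 0 0.6; -3 -45 0 0 0.6; -7 -85 0 0 0.6; -12 -127 0 0 0.6; -17 -170 0 0 0.6; -22 -213 0 0 0.6; -27 -256 0 0 0.6; -32 -299 0 0 0.6; -37 -342 0 -1 0.6; -42 -385 0 -2 0.6; -47 -428 0 -3 0.6; -52 -471 0 -4 0.6; -57 -512 0 -4.8 0.6; -62 -550 0 -4.8 0.6; -65 -578 0 -4.8 0.6; -67 -592 15 -4.8 0.6; -67 -595 40 -4.8 0.6; -67 -595 70 -4.8 0.6; -67 -595 85 -4.8 0.6; -67 -595 85 -4.8 0.6"}}

```text
t: 42.5
tool_pos: [0.4391, -0.4232, 0.0347]
orientation: [-0.001, -3.136, -0.01]
force: [-0.1, 0.5, -4.7]
opening: 0.0455
gripper_force: 35.0
```

Request:
{"method": "play_rows", "body": {"increments": "0 0 0 0 0.6; 0 0 0 0 0.6; 0 0 0 0 0.6"}}

```text
t: 42.8
tool_pos: [0.4427, -0.4272, 0.0417]
orientation: [0.001, 3.139, -0.004]
force: [0.5, 0.1, -3.0]
opening: 0.0461
gripper_force: 35.0
```

```bash
python3 -c "
from h import *
go(0.445,-0.425,0.0125,180);print(st()[0]['gripper_force'])"
```

```text
t 42.8 pos [ 0.4427 -0.4272  0.0417] psi 179.98 F [ 0.5  0.1 -3. ] op 0.0461
shift [-2.2  2.2 29.2] yaw -0.02
34.99867558479309
```

Request:
{"method": "play_rows", "body": {"increments": "-1 1 6 0 0.6; -2 2 12 0 0.6; -2 2 18 0 0.6; -2 2 22 0 0.6; -2 2 25 0 0.6; -2 2 27 0 0.6; -2 2 28 0 0.6; -2 2 29 0 0.6; -2 2 29.4 0 0.6; -2 2 29.4 0 0.6; -2 2 29.4 0 0.6"}}

```text
t: 43.9
tool_pos: [0.4438, -0.4244, 0.0109]
orientation: [0.001, 3.141, -0.001]
force: [-2.2, 1.8, 0.7]
opening: 0.0457
gripper_force: 35.0
```

Request:
{"method": "play_rows", "body": {"increments": "0 0 0 0 -0.1; 0 0 0 0 -0.3; 0 0 0 0 -0.3; 0 0 0 0 -0.3; 0 0 -8 0 -0.3; 0 0 -25 0 -0.3; 0 0 -55 0 -0.3; 0 0 -85 0 -0.5; -1 25 -95 0 -1; -3 60 -95 0 -1; -4 100 -95 0 -1; -5 142 -95 0 -1; -6 185 -95 0 -1; -7 228 -95 -1 -1; -8 270 -95 -2 -1; -9 310 -95 -2 -1; -10 340 -95 -2 -1; -11 362 -90 -2 -1; -11 372 -80 -2 -1; -11 372 -70 -2 -1"}}

```text
t: 45.9
tool_pos: [0.4555, -0.0516, 0.0808]
orientation: [-0.057, 3.139, -0.001]
force: [-0.2, -0.0, 0.5]
opening: 0.0931
gripper_force: 0.0
```

Request:
{"method": "play_rows", "body": {"increments": "0 0 0 0 -1; 0 0 0 0 -1; 0 0 0 0 -1"}}

```text
t: 46.2
tool_pos: [0.455, -0.0532, 0.0805]
orientation: [-0.052, 3.141, -0.0]
force: [0.7, -1.1, -0.1]
opening: 0.093
gripper_force: 0.0
```

```bash
python3 - <<'E'
from h import *
go(0.455,-0.0525,0.012,182)
i=robot.read_camera('wrist'); print(bores('wrist',i,[(.455,-.0525)]))
for n in('side','scene'):
  i=robot.read_camera(n); print(n,[bores(n,i,[g]) for g in [(.415,.063),(.4633,-.178),(.445,-.425)]])
E
```

```text
t 46.2 pos [ 0.455  -0.0532  0.0805] psi -178.12 F [ 0.7 -1.1 -0.1] op 0.093
shift [ 0.   0.7 68.5] yaw -360.12
[(453.9, -52.5, array([19. , 20.6]), 'rect', 454.6, -52.5, array([63.8, 46.3]), 1.9)]
side [[None], [None], [(478.2, -428.6, array([30.2, 62.1]), 'rect', 449.4, -427.8, array([100.1,  98.7]), 20.9)]]
scene [[(413.8, 66.2, array([12.7, 15.2]), 'rect', 414.7, 65.7, array([69.5, 49.1]), 0.1)], [(462.7, -177.8, array([14.5, 17.8]), 'rect', 466.8, -178.0, array([49.7, 77.2]), -11.8)], [(446.5, -424.6, array([14.7, 19.6]), 'rect', 442.9, -421.7, array([73.5, 52.6]), 0.4)]]
```

Request:
{"method": "play_rows", "body": {"increments": "0 0.6 20 0 -1; 0 0.6 38 0 -1; 0 0.6 52 0 -1; 0 0.6 62 0 -1; 0 0.6 68 0 -1; 0 0.6 68.5 0 -1; 0 0.6 68.5 0 -0.5; 0 0.6 68.5 0 -0.2; 0 0.6 68.5 0 0; 0 0.6 68.5 0 0.3; 0 0.6 68.5 0 0.6; 0 0.6 68.5 0 0.6; 0 0.6 68.5 0 0.6; 0 0.6 68.5 0 0.6; 0 0.6 64 0 0.6; 0 0.6 50 0 0.6; 0 0.6 20 0 0.6; 0 0.6 -20 0 0.6; 0 0.6 -45 0 0.6; 0 0.6 -45 0 0.6"}}

```text
t: 48.35
tool_pos: [0.4575, -0.0521, 0.1293]
orientation: [-0.054, 3.134, -0.002]
force: [0.8, -0.7, -3.5]
opening: 0.0459
gripper_force: 35.0
```

```bash
python3 -c "
from h import *
go(0.545,-0.425,0.0125,180);print(st()[0]['gripper_force'])
for n in('side','scene'):
  i=robot.read_camera(n); print(n,[bores(n,i,[g]) for g in [(.415,.063),(.4633,-.178),(.445,-.425)]])
"
```

```text
t 48.35 pos [ 0.4575 -0.0521  0.1293] psi -178.03 F [ 0.8 -0.7 -3.5] op 0.0459
shift [ -73.9 -375.5  117.9] yaw -358.03
34.99910831451416
side [[None], [None], [None]]
scene [[(413.5, 69.1, array([ 7.7, 16.9]), 'rect', 417.4, 61.9, array([48.3, 80.4]), -8.8)], [(462.4, -177.4, array([15.5, 17.2]), 'rect', 468.4, -178.2, array([49.7, 80.1]), -12.2)], [(446.5, -424.6, array([14.7, 19.6]), 'rect', 442.9, -421.7, array([73.5, 52.6]), 0.4)]]
```

Request:
{"method": "play_rows", "body": {"increments": "-3 -15 0 0 0.6; -9 -45 0 0 0.6; -16 -80 0 0 0.6; -24 -120 0 1 0.6; -32 -160 0 2 0.6; -40 -200 0 2 0.6; -48 -240 0 2 0.6; -56 -280 0 2 0.6; -63 -315 0 2 0.6; -69 -345 0 2 0.6; -73 -365 0 2 0.6; -74 -375 5 2 0.6; -74 -375 20 2 0.6; -74 -375 35 2 0.6; -74 -375 50 2 0.6; -74 -375 65 2 0.6; -74 -375 78 2 0.6; -74 -375 85 2 0.6; -74 -375 88 2 0.6; -74 -375 88 2 0.6"}}

```text
t: 50.45
tool_pos: [0.5417, -0.4238, 0.0372]
orientation: [-0.001, -3.142, -0.0]
force: [-0.4, -0.5, -4.2]
opening: 0.0455
gripper_force: 35.0
```

```bash
python3 -c "
from h import *
go(0.545,-0.425,0.0125,180)"
```

```text
t 50.45 pos [ 0.5417 -0.4238  0.0372] psi 179.97 F [-0.4 -0.5 -4.2] op 0.0455
shift [-3.3 -1.2 24.7] yaw -0.03
```

Request:
{"method": "play_rows", "body": {"increments": "0 0 3 0 0.6; 0 0 8 0 0.6; 0 0 13 0 0.6; 0 0 18 0 0.6; 0 0 22 0 0.6; 0 0 25 0 0.6; 0 0 27 0 0.6; 0 0 28 0 0.6; 0 0 29 0 0.6; 0 0 29 0 0.6; 0 0 29 0 0.6"}}

```text
t: 51.55
tool_pos: [0.5415, -0.4237, 0.012]
orientation: [-0.001, -3.141, -0.001]
force: [-13.4, 11.2, 23.4]
opening: 0.046
gripper_force: 35.0
```

Request:
{"method": "play_rows", "body": {"increments": "0 0 -1.3 0 0.6; 0 0 -1.3 0 0.6; 0 0 -1.3 0 -0.1; 0 0 -1.3 0 -0.3; 0 0 -1.3 0 -0.3; 0 0 -1.3 0 -0.3; 0 0 -8 0 -0.3; 0 0 -25 0 -0.3; 0 0 -55 0 -0.3; 0 0 -85 0 -0.5; 5 15 -95 0 -1; 15 48 -95 4 -1; 28 88 -95 8 -1; 41 128 -95 12 -1; 54 168 -95 12 -1; 66 208 -95 12 -1; 74 233 -92 12 -1; 78 246 -85 12 -1; 78 246 -75 12 -1; 78 246 -70 12 -1"}}

```text
t: 53.55
tool_pos: [0.464, -0.1784, 0.0778]
orientation: [0.329, 3.124, -0.001]
force: [0.3, -0.1, 0.6]
opening: 0.0923
gripper_force: 0.0
```

Request:
{"method": "play_rows", "body": {"increments": "0 0 0 0 -1; 0 0 0 0 -1; 0 0 0 0 -1"}}

```text
t: 53.85
tool_pos: [0.4641, -0.1786, 0.0785]
orientation: [0.331, 3.124, -0.0]
force: [-0.5, -0.1, 0.4]
opening: 0.0929
gripper_force: 0.0
```

```bash
python3 - <<'E'
from h import *
go(0.463,-0.1778,0.012,168)
i=robot.read_camera('wrist'); print(bores('wrist',i,[(.463,-.178)]))
i=robot.read_camera('scene'); print([bores('scene',i,[g]) for g in [(.415,.063),(.545,-.425),(.445,-.425)]])
j=robot.read_camera('side'); cv2.imwrite('pics/t1.png',np.hstack([cv2.resize(i[120:220,80:210],(442,340)),cv2.resize(j[90:180,250:350],(350,315))[0:315] if 0 else cv2.resize(j[90:180,250:350],(350,340))]))
E
```

```text
t 53.85 pos [ 0.4641 -0.1786  0.0785] psi 167.9 F [-0.5 -0.1  0.4] op 0.0929
shift [ 1.3  0.6 66.5] yaw -0.1
[(461.4, -178.2, array([18.2, 20. ]), 'rect', 465.4, -168.5, array([65.9, 67.2]), -12.2)]
[[(411.0, 67.0, array([11.4, 14.1]), 'rect', 420.0, 63.2, array([48.8, 79.9]), -3.9)], [(541.4, -423.6, array([17.4, 20.7]), 'rect', 541.6, -422.7, array([66.8, 47.9]), 0.1)], [(446.0, -424.0, array([14.3, 18.3]), 'rect', 443.4, -423.3, array([72.5, 49.5]), 0.4)]]
```

View pics/t1.png

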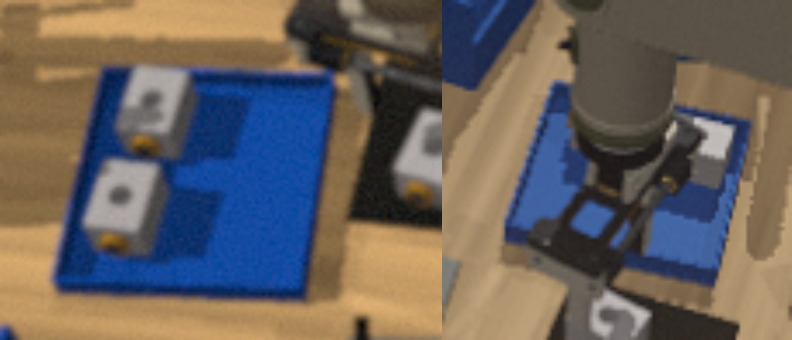

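Both blocks stand flat in the blue tray, hole up. Next is block 4.

Request:
{"method": "play_rows", "body": {"increments": "0 0.6 20 0 -1; 0 0.6 37 0 -1; 0 0.6 50 0 -1; 0 0.6 60 0 -1; 0 0.6 65 0 -1; 0 0.6 66 0 -1; 0 0.6 66 0 -0.5; 0 0.6 66 0 -0.2; 0 0.6 66 0 0; 0 0.6 66 0 0.3; 0 0.6 66 0 0.6; 0 0.6 66 0 0.6; 0 0.6 66 0 0.6; 0 0.6 66 0 0.6; 0 0.6 62 0 0.6; 0 0.6 50 0 0.6; 0 0.6 20 0 0.6; 0 0.6 -20 0 0.6; 0 0.6 -40 0 0.6; 0 0.6 -40 0 0.6"}}

```text
t: 56.0
tool_pos: [0.4665, -0.1784, 0.1229]
orientation: [0.329, 3.117, -0.004]
force: [0.4, -0.6, -2.8]
opening: 0.0458
gripper_force: 35.0
```

```bash
python3 -c "
from h import *
go(0.495,-0.323,0.0125,180)"
```

```text
t 56.0 pos [ 0.4665 -0.1784  0.1229] psi 167.96 F [ 0.4 -0.6 -2.8] op 0.0458
shift [ -57.2 -135.3  111. ] yaw -12.04
```

Request:
{"method": "play_rows", "body": {"increments": "-5 -12 0 -2 0.6; -15 -35 0 -4 0.6; -27 -63 0 -6 0.6; -40 -92 0 -8 0.6; -50 -115 0 -10 0.6; -56 -129 0 -12 0.6; -59 -135 0 -12 0.6; -59 -135 10 -12 0.6; -59 -135 22 -12 0.6; -59 -135 35 -12 0.6; -59 -135 47 -12 0.6; -59 -135 58 -12 0.6; -59 -135 66 -12 0.6; -59 -135 71 -12 0.6; -59 -135 74 -12 0.6; -59 -135 74 -12 0.6; -59 -135 74 -12 0.6; -59 -135 74 -12 0.6"}}

```text
t: 57.8
tool_pos: [0.4939, -0.3219, 0.045]
orientation: [0.001, 3.141, -0.001]
force: [0.0, 0.2, -3.2]
opening: 0.0461
gripper_force: 35.0
```

```bash
python3 -c "
from h import *
go(0.495,-0.323,0.0125,180)"
```

```text
t 57.8 pos [ 0.4939 -0.3219  0.045 ] psi 179.96 F [ 0.   0.2 -3.2] op 0.0461
shift [-1.1 -1.1 32.5] yaw -0.04
```

Request:
{"method": "play_rows", "body": {"increments": "0 0 4 0 0.6; 0 0 10 0 0.6; 0 0 16 0 0.6; 0 0 21 0 0.6; 0 0 25 0 0.6; 0 0 28 0 0.6; 0 0 30 0 0.6; 0 0 31 0 0.6; 0 0 32 0 0.6; 0 0 32.5 0 0.6; 0 0 32.5 0 0.6"}}

```text
t: 58.9
tool_pos: [0.4937, -0.3217, 0.0125]
orientation: [0.001, 3.141, -0.0]
force: [-2.6, 2.5, 2.2]
opening: 0.0457
gripper_force: 35.0
```

Request:
{"method": "play_rows", "body": {"increments": "0 0 0 0 -0.1; 0 0 0 0 -0.3; 0 0 0 0 -0.3; 0 0 0 0 -0.3; 0 0 -8 0 -0.3; 0 0 -25 0 -0.3; 0 0 -55 0 -0.3; 0 0 -85 0 -0.5; 5 25 -95 0 -1; 13 65 -95 0 -1; 22 105 -95 0 -1; 30 147 -95 1 -1; 39 190 -95 2 -1; 48 233 -95 3 -1; 57 276 -95 4 -1; 65 318 -95 5 -1; 73 352 -95 5 -1; 77 375 -90 5 -1; 78.7 385 -80 5 -1; 78.7 385 -72 5 -1"}}

```text
t: 60.9
tool_pos: [0.4149, 0.0643, 0.0834]
orientation: [0.135, 3.139, 0.0]
force: [0.0, 1.0, 0.3]
opening: 0.0928
gripper_force: 0.0
```

Request:
{"method": "play_rows", "body": {"increments": "0 0 0 0 -1; 0 0 0 0 -1; 0 0 0 0 -1"}}

```text
t: 61.2
tool_pos: [0.4154, 0.0626, 0.084]
orientation: [0.141, 3.138, -0.0]
force: [-0.2, 0.3, 0.7]
opening: 0.0933
gripper_force: 0.0
```

```bash
python3 - <<'E'
from h import *
go(0.415,0.0635,0.012,175)
i=robot.read_camera('wrist'); print(bores('wrist',i,[(.415,.0635)]))
E
```

```text
t 61.2 pos [0.4154 0.0626 0.084 ] psi 174.87 F [-0.2  0.3  0.7] op 0.0933
shift [ 0.5  0.9 72. ] yaw -0.13
[(409.3, 63.8, array([11.7, 12.3]), 'rect', 414.2, 63.3, array([46.4, 63.8]), -5.2)]
```

Request:
{"method": "play_rows", "body": {"increments": "0 0.7 20 0 -1; 0 0.7 38 0 -1; 0 0.7 53 0 -1; 0 0.7 64 0 -1; 0 0.7 70 0 -1; 0 0.7 72 0 -1; 0 0.7 72 0 -0.5; 0 0.7 72 0 -0.2; 0 0.7 72 0 0; 0 0.7 72 0 0.3; 0 0.7 72 0 0.6; 0 0.7 72 0 0.6; 0 0.7 72 0 0.6; 0 0.7 72 0 0.6; 0 0.7 68 0 0.6; 0 0.7 55 0 0.6; 0 0.7 25 0 0.6; 0 0.7 -15 0 0.6; 0 0.7 -35 0 0.6; 0 0.7 -35 0 0.6"}}

```text
t: 63.25
tool_pos: [0.4174, 0.0644, 0.1221]
orientation: [0.138, 3.133, 0.001]
force: [1.4, -0.0, -3.8]
opening: 0.046
gripper_force: 35.0
```

```bash
python3 -c "
from h import *
go(0.497,0.37,0.0125,178)"
```

```text
t 63.25 pos [0.4174 0.0644 0.1221] psi 174.97 F [ 1.4 -0.  -3.8] op 0.046
shift [-51.8 311.3 110.2] yaw -3.03
```

Request:
{"method": "play_rows", "body": {"increments": "-2 12 0 0 0.6; -7 42 0 0 0.6; -13 80 0 -1 0.6; -20 120 0 -2 0.6; -27 160 0 -3 0.6; -33 200 0 -3 0.6; -40 240 0 -3 0.6; -46 275 0 -3 0.6; -50 298 0 -3 0.6; -53 311 0 -3 0.6; -53 311 10 -3 0.6; -53 311 22 -3 0.6; -53 311 35 -3 0.6; -53 311 47 -3 0.6; -53 311 58 -3 0.6; -53 311 66 -3 0.6; -53 311 71 -3 0.6; -53 311 74 -3 0.6; -53 311 74 -3 0.6; -53 311 74 -3 0.6"}}

```text
t: 65.25
tool_pos: [0.4956, 0.3696, 0.0454]
orientation: [0.056, 3.14, 0.001]
force: [0.1, 0.2, -2.6]
opening: 0.0457
gripper_force: 35.0
```

Request:
{"method": "play_rows", "body": {"increments": "0 0 0 0 0.6; 0 0 0 0 0.6"}}

```text
t: 65.45
tool_pos: [0.4956, 0.3696, 0.0454]
orientation: [0.056, 3.14, 0.001]
force: [0.2, 0.2, -3.8]
opening: 0.046
gripper_force: 35.0
```

```bash
python3 -c "
from h import *
go(0.497,0.37,0.0125,178)"
```

```text
t 65.45 pos [0.4956 0.3696 0.0454] psi 177.96 F [ 0.2  0.2 -3.8] op 0.046
shift [-1.4  0.5 32.9] yaw -0.04
```

Request:
{"method": "play_rows", "body": {"increments": "0 0 4 0 0.6; 0 0 10 0 0.6; 0 0 16 0 0.6; 0 0 21 0 0.6; 0 0 25 0 0.6; 0 0 28 0 0.6; 0 0 30 0 0.6; 0 0 31 0 0.6; 0 0 32 0 0.6; 0 0 33 0 0.6; 0 0 33 0 0.6"}}

```text
t: 66.55
tool_pos: [0.4955, 0.3695, 0.0121]
orientation: [0.056, 3.141, 0.0]
force: [-0.1, -0.4, -3.2]
opening: 0.0458
gripper_force: 35.0
```

Request:
{"method": "play_rows", "body": {"increments": "0 0 0.5 0 0.6; 0 0 1 0 0.6; 0 0 1 0 0.6"}}

```text
t: 66.85
tool_pos: [0.4955, 0.3695, 0.012]
orientation: [0.056, 3.141, 0.0]
force: [-3.9, -2.8, 6.7]
opening: 0.0456
gripper_force: 35.0
```

Block 2 is on the floor of the red tray. I'll release it, back off clear and check everything.

Request:
{"method": "play_rows", "body": {"increments": "0 0 -0.5 0 0.6; 0 0 -0.5 0 -0.1; 0 0 -0.5 0 -0.3; 0 0 -0.5 0 -0.3; 0 0 -0.5 0 -0.3; 0 0 -8 0 -0.3; 0 0 -25 0 -0.3; 0 0 -60 0 -0.3; 0 0 -110 0 -0.3; 0 0 -160 0 -0.3; 0 0 -210 0 -0.3; 20 0 -250 0 -0.3; 60 0 -270 0 -0.3; 100 0 -270 0 -0.3; 120 0 -270 0 -0.3; 120 0 -270 0 -0.3; 120 0 -270 0 -0.3"}}

```text
t: 68.55
tool_pos: [0.3755, 0.3738, 0.2824]
orientation: [0.055, 3.139, 0.002]
force: [0.1, -0.2, 0.4]
opening: 0.0604
gripper_force: 0.0
```

```bash
python3 - <<'E'
from h import *
go(.4,.37,.28)
a=robot.read_camera('scene'); b=robot.read_camera('side')
cv2.imwrite('pics/fin.png',np.hstack([cv2.resize(a[120:290,80:450],(450,207)) if 0 else cv2.resize(a[110:330,80:450],(430,256)),cv2.resize(b[80:380,140:400],(370,427))[:256] if 0 else cv2.resize(b[80:380,140:400],(222,256))]))
for n in ('coupling','spanner','elbow','union_nut','spray_can','gauge'):
    print(n,[(np.round(d['centre'],3).tolist(),round(d['conf'],2)) for d in robot.landmark_of('scene',n)][:1])
print([bores('scene',a,[g]) for g in [(.496,.37),(.494,-.322),(.545,-.425),(.445,-.425)]])
E
```

```text
t 68.55 pos [0.3755 0.3738 0.2824] psi 178.0 F [ 0.1 -0.2  0.4] op 0.0604
shift [-24.6  -2.9   2.5] yaw None
coupling [([0.572, 0.011, -0.002], 0.71)]
spanner [([0.803, -0.144, 0.001], 0.89)]
elbow [([0.778, 0.156, -0.002], 0.98)]
union_nut []
spray_can [([0.729, 0.324, 0.001], 0.85)]
gauge [([0.656, 0.133, 0.093], 0.56)]
[[(494.7, 367.9, array([13.1, 19.5]), 'rect', 498.8, 365.3, array([52.1, 70.7]), -2.3)], [(492.0, -321.0, array([16.9, 19.7]), 'rect', 492.8, -320.7, array([66.7, 48.2]), 0.4)], [(541.7, -423.5, array([17.5, 19.9]), 'rect', 541.4, -422.9, array([67.2, 47.6]), 0.1)], [(446.7, -424.4, array([15.8, 17.6]), 'rect', 442.7, -421.7, array([73.1, 52.6]), 0.4)]]
```

View pics/fin.png

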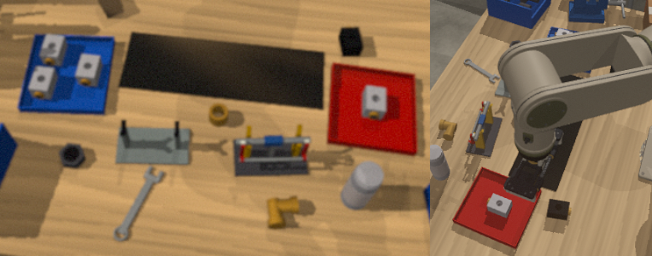

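The final view shows three blocks flat in the blue tray, one flat in the red, the gauge in the clip and the bystanders where they were.

```bash
python3 -c "
from plant import robot
print(robot.close_job())"
```

```text
the job is handed in; nothing more can be done
None
```

The job is handed in: blocks 1, 3 and 4 let the pin through and are in the blue tray, block 2 stopped it and is in the red tray, and the gauge sits home in the clip with the jaw closed.

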